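# Interlock three steel channels in a sloped packing jig

## Task

Pack the three matching short steel channels in the sloped jig so that they lock together: put the two that lie open side up into the jig's two bays, one in each, flat on the bed and still open side up, then put the one that lies open side down across the two, centred on the jig, so that each of its flanges stands on the floor of one trough. Line up the channels' ends with the middle of the bed, set them down rather than dropping them, and leave everything else on the bench where it is, the narrower, taller channel too.

Things in the scene. Friction and masses are not known exactly. Their poses are not given: they have to be found in the camera images.
- bed: bed of the fixed jig: grey plate 190 mm up the slope (x) by 130 mm across (y), 8 mm thick; origin at the centre of its upper face, 85 mm above the bench. z is its normal, leaning 30 degrees from vertical towards the robot; x runs up the slope away from the robot; y is level. 10 mm high lugs at y = -41 to -31 and 31 to 41, x = -90 to -82, -12 to 12 and 82 to 90 mm part the bays; elsewhere it is bare.
- bay_low (a point): centre of the lower bay, on the bed's face, at x = -47 mm of the bed; axes as the bed's. The bay is 70 mm along x between lugs (3 mm play either side of a channel); the channel's length lies along y.
- bay_high (a point): centre of the upper bay, on the bed's face, at x = +47 mm of the bed, otherwise like the lower. With both bays filled, 30 mm stay free between the two channels, enough for a finger.
- lock (a point): where the middle of the locking channel's underside (level with its flange tips) goes: on the bed's centre, 5 mm above its face, that is level with the tops of the two webs; axes as the bed's. Its flanges have about 7 mm play either way along x, less if the lower channels stand off-centre.
- chan_a_mid (a point): steel channel section, 64 mm wide (its x), 90 mm long (its y), 30 mm high, walls 5 mm thick (web and both flanges), about 0.4 kg; lies open side up at the start. Point at its centre, 15 mm above its underside; z up.
- chan_b_mid (a point): the same size of channel as the others (64 x 90 x 30 mm, 5 mm walls, about 0.4 kg); lies open side up at the start. Point at its centre, 15 mm above its underside; z up.
- chan_c_mid (a point): the same size of channel as the others (64 x 90 x 30 mm, 5 mm walls, about 0.4 kg); lies open side down at the start (web on top): the locking channel. Point at its centre, 15 mm above its flange tips; z up.
- chan_odd_mid (a point): a channel of another section, 40 mm wide, 105 mm long (y), 42 mm high, lying open side down: not to be used. Point at its centre, half-way up.
- spray: spray can, 62 mm diameter, 190 mm high, standing; origin at the centre of its underside
- slug: short round steel bar standing, 28 mm diameter, 50 mm high; origin under its centre
- block: steel block 50 x 30 mm, 22 mm high; origin under its centre
- carton: small open cardboard box 100 x 85 mm, 60 mm high; origin under its centre
- nut: large steel nut lying flat, 30 mm across flats, 14 mm high; origin under its centre

How it is judged (in metres and radians):
On the way:
1. the two open-up channels lie one in each bay of the jig, open side up ((((x of chan_a_mid in the frame of bed between -0.054 and -0.04 m and y of chan_a_mid in the frame of bed between -0.015 and 0.015 m and z of chan_a_mid in the frame of bed between 0.011 and 0.0185 m and angle between the z axis of chan_a_mid and the z axis of bed, either way round below 0.12 rad and angle between the y axis of chan_a_mid and the y axis of bed, either way round below 0.12 rad and angle between chan_a_mid's own z axis and vertical below 1 rad) and (x of chan_b_mid in the frame of bed between 0.04 and 0.054 m and y of chan_b_mid in the frame of bed between -0.015 and 0.015 m and z of chan_b_mid in the frame of bed between 0.011 and 0.0185 m and angle between the z axis of chan_b_mid and the z axis of bed, either way round below 0.12 rad and angle between the y axis of chan_b_mid and the y axis of bed, either way round below 0.12 rad and angle between chan_b_mid's own z axis and vertical below 1 rad)) or ((x of chan_b_mid in the frame of bed between -0.054 and -0.04 m and y of chan_b_mid in the frame of bed between -0.015 and 0.015 m and z of chan_b_mid in the frame of bed between 0.011 and 0.0185 m and angle between the z axis of chan_b_mid and the z axis of bed, either way round below 0.12 rad and angle between the y axis of chan_b_mid and the y axis of bed, either way round below 0.12 rad and angle between chan_b_mid's own z axis and vertical below 1 rad) and (x of chan_a_mid in the frame of bed between 0.04 and 0.054 m and y of chan_a_mid in the frame of bed between -0.015 and 0.015 m and z of chan_a_mid in the frame of bed between 0.011 and 0.0185 m and angle between the z axis of chan_a_mid and the z axis of bed, either way round below 0.12 rad and angle between the y axis of chan_a_mid and the y axis of bed, either way round below 0.12 rad and angle between chan_a_mid's own z axis and vertical below 1 rad)))), for 0.2 s.
At the end, for the whole second after the job is handed in: One open-up channel flat in each bay (7 mm up the slope), the open-down one across them, its flanges on their trough floors (12 mm up the slope, 4.5 mm in height); all within 15 mm of the bed's middle line, 0.12 rad of square to it, at rest ((((x of chan_a_mid in the frame of bed between -0.054 and -0.04 m and y of chan_a_mid in the frame of bed between -0.015 and 0.015 m and z of chan_a_mid in the frame of bed between 0.011 and 0.0185 m and angle between the z axis of chan_a_mid and the z axis of bed, either way round below 0.12 rad and angle between the y axis of chan_a_mid and the y axis of bed, either way round below 0.12 rad and angle between chan_a_mid's own z axis and vertical below 1 rad) and (x of chan_b_mid in the frame of bed between 0.04 and 0.054 m and y of chan_b_mid in the frame of bed between -0.015 and 0.015 m and z of chan_b_mid in the frame of bed between 0.011 and 0.0185 m and angle between the z axis of chan_b_mid and the z axis of bed, either way round below 0.12 rad and angle between the y axis of chan_b_mid and the y axis of bed, either way round below 0.12 rad and angle between chan_b_mid's own z axis and vertical below 1 rad)) or ((x of chan_b_mid in the frame of bed between -0.054 and -0.04 m and y of chan_b_mid in the frame of bed between -0.015 and 0.015 m and z of chan_b_mid in the frame of bed between 0.011 and 0.0185 m and angle between the z axis of chan_b_mid and the z axis of bed, either way round below 0.12 rad and angle between the y axis of chan_b_mid and the y axis of bed, either way round below 0.12 rad and angle between chan_b_mid's own z axis and vertical below 1 rad) and (x of chan_a_mid in the frame of bed between 0.04 and 0.054 m and y of chan_a_mid in the frame of bed between -0.015 and 0.015 m and z of chan_a_mid in the frame of bed between 0.011 and 0.0185 m and angle between the z axis of chan_a_mid and the z axis of bed, either way round below 0.12 rad and angle between the y axis of chan_a_mid and the y axis of bed, either way round below 0.12 rad and angle between chan_a_mid's own z axis and vertical below 1 rad))) and x of chan_c_mid in the frame of bed between -0.012 and 0.012 m and y of chan_c_mid in the frame of bed between -0.015 and 0.015 m and z of chan_c_mid in the frame of bed between 0.016 and 0.0245 m and angle between the z axis of chan_c_mid and the z axis of bed, either way round below 0.12 rad and angle between the y axis of chan_c_mid and the y axis of bed, either way round below 0.12 rad and angle between chan_c_mid's own z axis and vertical below 1 rad and linear speed of each of chan_a, chan_b, chan_c below 0.02 m/s); the robot touches nothing.
It fails at once if a channel is dropped (falls free, touching nothing, faster than 0.5 m/s) ((contact force between chan_a and anything else below 0.05 N and linear speed of chan_a above 0.5 m/s) or (contact force between chan_b and anything else below 0.05 N and linear speed of chan_b above 0.5 m/s) or (contact force between chan_c and anything else below 0.05 N and linear speed of chan_c above 0.5 m/s)).
It fails at once if the odd, narrower channel is shifted by more than 25 mm (distance of chan_odd_mid from where it was at the start of the episode above 0.025 m).
It fails at once if another thing on the bench (can, slug, block, carton, nut) is shifted by more than 25 mm (distance of any of spray, slug, block, carton, nut from where it was at the start of the episode above 0.025 m).
It also fails if it takes over 69 s, if anything falls off the work surface, if the arm or the gripper's body presses on something with over 40 N, if the wrist force passes 120 N, or if a joint passes its speed limit or range.

## Robot

A 6-joint arm with a two-finger parallel gripper is mounted at the origin on the work surface. World frame = base frame: x ahead of the robot, y to its left, z up, the work surface at z = 0. Lengths are in mm, angles in rad, forces in N, time in s.
With the tool pointing down it reaches from about 275 to 1000 mm from the base axis. Payload 8.4 kg.
Tool frame: the origin (TCP) lies on the centre line of the jaws, within the pads' length; the fingertips stand 22 mm ahead of it and the grasp point (between the pads) lies 3 mm ahead of it; z points along the fingers, y is the direction in which the jaws open and shut (so a half turn about z gives the same grasp; the last joint's range is limited). The gripper opens to 85 mm and grips with 20 to 120 N. Pads are 22 mm wide; open, the fingers measure 114 mm over their backs; the gripper's body (76 mm by 85 mm) begins 54 mm behind the grasp point. The pads swing forward as they close: fully open they stand 13 mm farther back than shut.
Start: joints at [-1.287, 0.353, 1.633, -0, 1.155, -0.002], TCP at [176.202, -599.651, 253.281] pointing down, gripper open.
Joint ranges: [-2.63, 2.63], [-0.92, 2.1], [0.06, 2.66], [-1.3, 4.44], [0, 2.69], [-3.02, 3.02]. Speed limits (rad/s): [2.22, 2.22, 2.79, 3.14, 3.14, 3.14].

## Interface

Orientations are given as [roll, pitch, yaw] about the fixed x, y, z axes, in that order (R = Rz(yaw) Ry(pitch) Rx(roll)).
In Python, from rig import r gives the robot as it stands.
- The arm moves only by the tool carry_out, never from a script. Its argument "rows" is text: rows parted by semicolons, each of 5 numbers parted by spaces: the opening, from 0 (shut) to 1 (fully open), then the shift along the tool's x, y, z in units of 30 mm (1.0 is 30 mm), then the turn about the tool's z in units of 8 degrees (1.0 is 8 degrees). A call has 1 to 12 rows; each row shifts and turns the commanded pose from where the row before left it, along the tool's axes as they then stand; what a row does not reach is not made up. A row lasts 1/8 s, in which the tool goes at most 62.5 mm and 10.7 degrees, less where a joint would pass 70% of its speed; a pose out of reach is approached as far as the arm can. A call is refused whole if a number of a shift passes 1 or a number of a turn 1, either way. A call with a gripper value outside its range is refused whole. The fingers move at their own pace and stop on an object; "newtons" is the grip in N (left out, the last holds). Time passes only in rows, so rows that do not move let the fingers close. It gives the time, the measured TCP pose, the force and the opening at its end, in the units of the state.
- r.sense(): the state, without advancing time (a new reading comes with each control period).
- r.grab_frame(name): name is "scene" or "top" or "wrist"; returns the picture (420x560x3 uint8, blue, green, red); there is no depth.
- r.get_calibration(name): a dict with "intrinsics" (3x3 intrinsics, pixels), "position" and "rotation" of the camera in the world. Camera axes: x right, y up, looking along -z (the intrinsics and any distortion apply to the point x, -y, -z); pixel columns grow to the right and rows downward; lengths in mm; the calibration is good to about 2 mm. A picture is of the moment at which its call begins: read the wrist's pose just before it. get_calibration takes no time and is no camera call; for the wrist camera it gives the pose at the moment of the call.
- r.sign_off(): hands the job in, once; it reports no verdict.
The state is a dict: "clock": time; "qpos": joint angles; "qvel": joint speeds; "joint_efforts": joint torques, N m; "eef_pos": TCP position; "tcp_rot": TCP orientation; "contact_force": force on the tool from outside, world axes, zero at the start; "wrist_torque": the same for the moment, N m; "opening": opening from 0.0 (shut) to 1.0 (fully open).
Only numpy, scipy, OpenCV 4.12 (cv2) and the standard library are available. Lean on these libraries where they do the work, as an engineer would, in place of code of your own. Each camera call takes 0.05 s, during which the arm holds its last target.

## Working session

There is one attempt and no reset: what is moved stays moved. The work goes in short steps, Python scripts to look and compute and a tool call to move; the robot and the scene stay as the last step left them, time stands still between calls to the robot, and variables do not carry over. Pictures are saved under pics/ and viewed, and the job is handed in when it is done.

Besides the shell and the picture viewer there is one more tool, called by a JSON object that holds its "method" and its "body". carry_out: Moves the arm, as the interface text tells. Its arguments: {"type":"object","properties":{"rows":{"type":"string"},"newtons":{"type":"number"}},"required":["rows"]}

```bash
ls; mkdir -p pics; python3 - <<'E'
from rig import r
import cv2
for n in("scene","top","wrist"):
    c=r.get_calibration(n);print(n,c)
    cv2.imwrite(f"pics/{n}0.png",r.grab_frame(n))
print(r.sense())
E
```

```text
pics
scene {'intrinsics': array([[471.05103891,   0.        , 276.232036  ],
       [  0.        , 471.05103891, 203.22940009],
       [  0.        ,   0.        ,   1.        ]]), 'position': array([1245.92852304, -627.01583159,  772.47724297]), 'rotation': array([ 0.95145715, -0.0029754 ,  0.88048771])}
top {'intrinsics': array([[453.92371685,   0.        , 279.82543485],
       [  0.        , 453.92371685, 210.84595413],
       [  0.        ,   0.        ,   1.        ]]), 'position': array([ 419.24067547,   -6.56915716, 1249.62295886]), 'rotation': array([ 0.09830965, -0.00898287, -1.56409845])}
wrist {'intrinsics': array([[297.74394202,   0.        , 278.65562973],
       [  0.        , 297.74394202, 209.54390157],
       [  0.        ,   0.        ,   1.        ]]), 'position': array([ 249.17995691, -578.00959067,  373.55700572]), 'rotation': array([-3.04052400e-01,  7.38095070e-04, -1.28515899e+00])}
{'clock': 0.15, 'qpos': array([-1.28739854e+00,  3.53523183e-01,  1.63397969e+00,  2.37222850e-05,
        1.15520537e+00, -2.39753333e-03]), 'qvel': array([ 5.01957205e-04, -8.87181339e-04, -2.00576667e-03,  2.34781455e-04,
       -1.68692402e-03, -3.42339742e-05]), 'joint_efforts': array([ 1.13203332e-03, -6.05635071e+01, -3.42339849e+01, -3.56568599e-06,
        6.07431590e-03,  9.94939597e-06]), 'eef_pos': array([ 176.10969936, -599.30683825,  252.70580217]), 'tcp_rot': array([-3.14047712e+00, -2.43668827e-05,  2.85785713e-01]), 'contact_force': array([-0.36883353, -0.25317619,  0.42381323]), 'wrist_torque': array([ 0.03847993, -0.00090872,  0.01723012]), 'opening': 1.0008209787650493}
```

View pics/scene0.png

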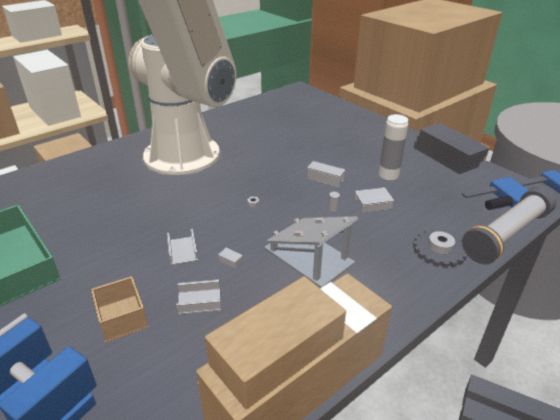

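View pics/top0.png

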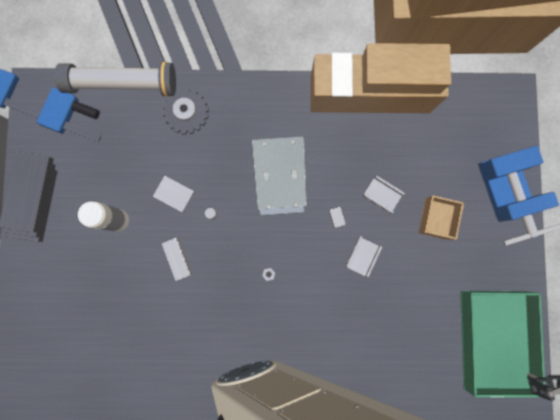

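View pics/wrist0.png

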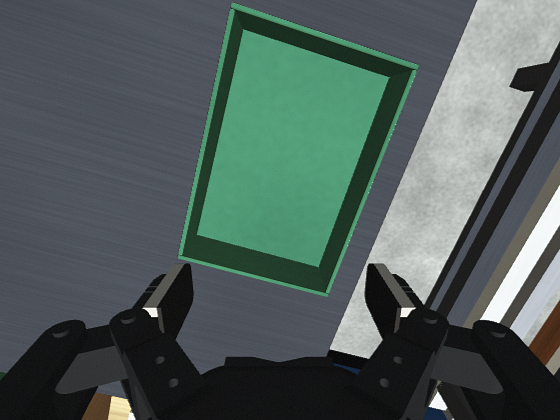

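```bash
cat > h.py <<'E'
import numpy as np, cv2
from scipy.spatial.transform import Rotation as Ro
from rig import r
def cam(n):
    c=r.get_calibration(n); return c['intrinsics'],np.array(c['position']),Ro.from_euler('xyz',c['rotation']).as_matrix()
def ray(c,u,v):
    K,p,R=c; d=np.array([(u-K[0,2])/K[0,0],-(v-K[1,2])/K[1,1],-1.]); d=R@d; return p,d/np.linalg.norm(d)
def on_z(c,u,v,z):
    p,d=ray(c,u,v); return p+d*(z-p[2])/d[2]
def on_plane(c,u,v,o,n):
    p,d=ray(c,u,v); return p+d*((o-p)@n)/(d@n)
def proj(c,X):
    K,p,R=c; q=R.T@(np.asarray(X,float)-p); return np.array([K[0,2]+K[0,0]*q[0]/-q[2],K[1,2]-K[1,1]*q[1]/-q[2]])
E
python3 - <<'E'
from h import *
im=cv2.imread('pics/top0.png');c=cam('top')
hsv=cv2.cvtColor(im,cv2.COLOR_BGR2HSV)
m=((hsv[...,2]>110)&(hsv[...,1]<60)).astype(np.uint8)
m[:120]=0;m[300:]=0;m[:,:70]=0;m[:,470:]=0
n,l,s,ce=cv2.connectedComponentsWithStats(m)
for i in range(1,n):
    if s[i,4]>30:
        cs,_=cv2.findContours((l==i).astype(np.uint8),0,2);b=cv2.minAreaRect(cs[0])
        print(s[i],b,[ (z,on_z(c,*b[0],z).round(0)[:2]) for z in (0,30)])
cv2.imwrite('pics/topc.png',cv2.resize(im[125:300,70:470],None,fx=2,fy=2,interpolation=cv2.INTER_CUBIC))
s=cv2.imread('pics/scene0.png');cv2.imwrite('pics/scenec.png',cv2.resize(s[150:340,80:420],None,fx=2.3,fy=2.3,interpolation=cv2.INTER_CUBIC))
E
```

```text
[   70   120   400   180 69729] ((269.5, 209.5), (179.0, 399.0), 90.0) [(0, array([546.,  12.])), (30, array([543.,  11.]))]
```

View pics/topc.png

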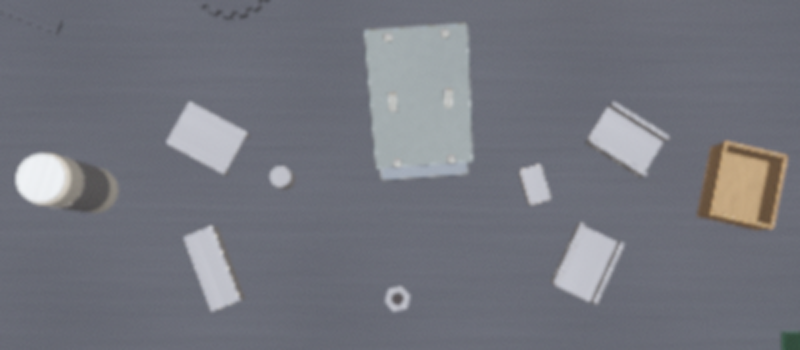

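View pics/scenec.png

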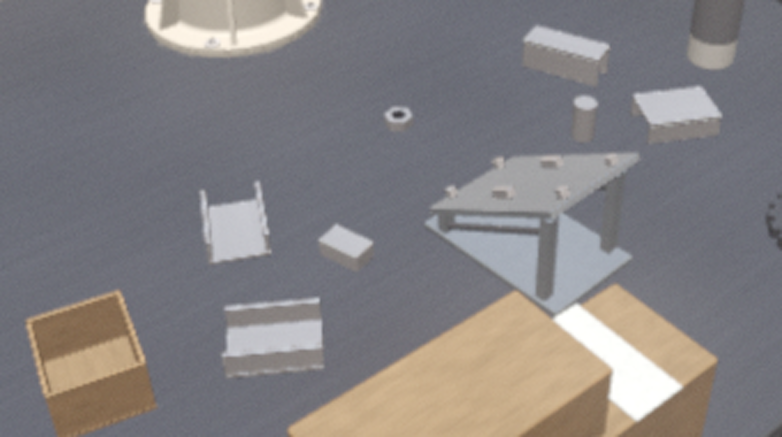

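```bash
python3 - <<'E'
from h import *
im=cv2.imread('pics/top0.png');c=cam('top')
g=im.min(axis=2)
m=(g>135).astype(np.uint8)
m[:120]=0;m[300:]=0;m[:,:70]=0;m[:,470:]=0
n,l,s,ce=cv2.connectedComponentsWithStats(m)
for i in range(1,n):
    if s[i,4]>25:
        cs,_=cv2.findContours((l==i).astype(np.uint8),0,2);b=cv2.minAreaRect(cs[0])
        print(s[i,4],np.round(b[0],1),np.round(b[1],1),round(b[2]),[ (z,on_z(c,*b[0],z).round(0)[:2]) for z in (0,30)])
for u,v in [(384,194),(364,257)]: print(on_z(c,u,v,5),)
# jig corners in topc coordinates /2+offset
P=[(365,30),(467,24),(473,161),(378,168)]
for (x,y),z in zip(P,(132.5,132.5,37.5,37.5)):
    print(on_z(c,x/2+70,y/2+125,z).round(0))
E
```

```text
3760 [280.  175.4] [75.8 51.6] 86 [(0, array([642., -17.])), (30, array([636., -17.]))]
851 [172.8 193.4] [34.3 25. ] 28 [(0, array([589., 280.])), (30, array([585., 273.]))]
773 [383.8 193.6] [35.1 24.2] 32 [(0, array([ 593., -306.])), (30, array([ 589., -299.]))]
633 [ 91.5 214. ] [26. 29.] 90 [(0, array([530., 502.])), (30, array([527., 489.]))]
229 [337.2 216.8] [19.3 11.8] 73 [(0, array([ 527., -176.])), (30, array([ 525., -172.]))]
100 [209.5 213. ] [10. 11.] 90 [(0, array([535., 177.])), (30, array([532., 173.]))]
677 [175.4 258.8] [41.  16.7] 69 [(0, array([409., 267.])), (30, array([409., 261.]))]
850 [363.9 256.5] [25.1 34.7] 25 [(0, array([ 418., -248.])), (30, array([ 418., -243.]))]
107 [268. 274.] [12. 12.] 90 [(0, array([369.,  14.])), (30, array([370.,  14.]))]
[ 591.1706698  -305.30716726    5.        ]
[ 417.09097905 -247.78644791    5.        ]
[708.  54. 132.]
[717. -74. 132.]
[554. -88.  38.]
[543.  39.  38.]
```

```bash
cat >> h.py <<'E'
def plan(x,y,z,yawdeg,n=None):
    """turn fits into first nt rows with descent separate: prints units: turn, then shift in tool axes AFTER turn and BEFORE turn"""
    s=r.sense();p=s['eef_pos'];R=Ro.from_euler('xyz',s['tcp_rot']).as_matrix();yaw=np.degrees(s['tcp_rot'][2])
    d=np.array([x,y,z])-p
    dy=(yawdeg-yaw+180)%360-180
    R2=Ro.from_euler('z',dy,degrees=True).as_matrix()@R
    print('tcp',p.round(1),'yaw',round(yaw,2),'open',round(s['opening'],3),'F',s['contact_force'].round(1),'t',round(s['clock'],2))
    print('turn units',round(-dy/8,3),'| shift before-turn axes',(R.T@d/30).round(3),'| after-turn axes',(R2.T@d/30).round(3))
E
```

{"method": "carry_out", "body": {"rows": "0.5 0.94 -0.89 0 0;0.5 0.94 -0.89 0 0;0.5 0.94 -0.89 0 0;0.5 0.94 -0.89 0 0;0.5 0.94 -0.89 0 0;0.5 0.94 -0.89 0 0;0.5 0.94 -0.89 0 0;0.5 0.94 -0.89 0 0;0.5 0.94 -0.89 0 0;0.5 0.94 -0.89 0 0;0.5 0.94 -0.89 0 0"}}

```text
clock: 1.52
eef_pos: [391.4, -229.2, 253.2]
tcp_rot: [-3.142, -0.0, 0.286]
contact_force: [-0.2, -0.6, -0.6]
opening: 0.501
```

{"method": "carry_out", "body": {"rows": "0.5 0 0 0.46 0.9;0.5 0 0 0.46 0.9;0.5 0 0 0.46 0.9;0.5 0 0 0.46 0.9;0.5 0 0 0.46 0.9;0.5 0 0 0.46 0.9;0.5 0 0 0 0"}}

```text
clock: 2.4
eef_pos: [390.3, -230.0, 169.7]
tcp_rot: [-3.141, 0.002, -0.467]
contact_force: [-0.1, -0.4, 0.2]
opening: 0.5
```

```bash
python3 - <<'E'
from h import *
plan(391,-231,170,-27)
c=cam('wrist');im=r.grab_frame('wrist');cv2.imwrite('pics/w1.png',im);np.save('w1cam.npy',np.array([c[0],np.vstack([c[1]]*3),c[2]]))
print(proj(c,[418,-245,0]))
E
```

```text
tcp [ 390.3 -230.   169.7] yaw -26.78 open 0.5 F [-0.1 -0.4  0.2] t 2.4
turn units 0.028 | shift before-turn axes [ 0.035  0.019 -0.011] | after-turn axes [ 0.035  0.019 -0.011]
[279.21957808 163.92263568]
```

View pics/w1.png

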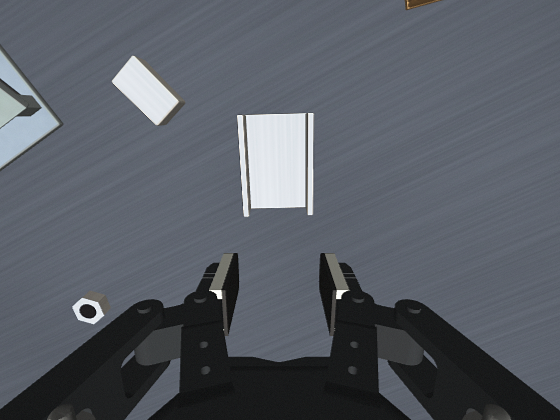

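```bash
cat >> h.py <<'E'
def blobs(im,c,z,thr=200,minA=60):
    m=(im.min(axis=2)>thr).astype(np.uint8); out=[]
    n,l,s,ce=cv2.connectedComponentsWithStats(m,connectivity=4)
    for i in range(1,n):
        if s[i,4]>minA and s[i,4]<40000:
            cs,_=cv2.findContours((l==i).astype(np.uint8),0,2);b=cv2.minAreaRect(cs[0]);bp=cv2.boxPoints(b)
            W=np.array([on_z(c,u,v,z)[:2] for u,v in bp]);e=[np.linalg.norm(W[0]-W[1]),np.linalg.norm(W[1]-W[2])]
            k=0 if e[0]>e[1] else 1;d=W[k+1]-W[k];a=np.degrees(np.arctan2(d[1],d[0]))%180
            print(s[i,4],'px',np.round(b[0],1),'world',W.mean(0).round(1),'size',np.round(sorted(e),1),'long axis deg',a.round(1))
E
python3 - <<'E'
from h import *
im=cv2.imread('pics/w1.png');c=cam('wrist')
blobs(im[:230],c,30)
print('z0/5');blobs(im[:230],c,5)
E
```

```text
2130 px [144.   90.5] world [ 525.4 -175.5] size [27.5 48. ] long axis deg 17.2
5249 px [276.2 160.5] world [ 424.8 -245.5] size [48.6 81.6] long axis deg 156.4
503 px [310.  163.5] world [ 408.9 -270.6] size [ 3.3 88.8] long axis deg 155.2
503 px [242.6 165.5] world [ 433.9 -217. ] size [ 4.3 89.3] long axis deg 155.0
z0/5
2130 px [144.   90.5] world [ 531.7 -166.9] size [30.1 52.6] long axis deg 17.2
5249 px [276.2 160.5] world [ 421.6 -243.6] size [53.2 89.4] long axis deg 156.4
503 px [310.  163.5] world [ 404.1 -271.2] size [ 3.7 97.3] long axis deg 155.2
503 px [242.6 165.5] world [ 431.5 -212.4] size [ 4.7 97.9] long axis deg 155.0
```

```bash
python3 - <<'E'
from h import *
im=cv2.imread('pics/w1.png');c=cam('wrist')
cv2.imwrite('pics/w1f.png',cv2.resize(im[235:350,180:380],None,fx=4,fy=4,interpolation=cv2.INTER_CUBIC))
s=r.sense();R=Ro.from_euler('xyz',s['tcp_rot']).as_matrix()
print('cam in tool',R.T@(c[1]-s['eef_pos']), (R.T@c[2]).round(3))
for d in (140,154,165):
  K,p,Rc=c
  for u,v in((238,254),(320,254)):
    X=p+Rc@np.array([(u-K[0,2])/K[0,0]*d,-(v-K[1,2])/K[0,0]*d,-d]);print(d,(R.T@(X-s['eef_pos'])).round(1))
E
```

```text
cam in tool [  76.40731911    0.65142407 -120.92821862] [[-0.     0.954  0.3  ]
 [ 1.    -0.     0.001]
 [ 0.001  0.3   -0.954]]
140 [ 14.5 -18.6   6.4]
140 [14.5 20.   6.4]
154 [  8.3 -20.5  19.1]
154 [ 8.3 21.9 19.1]
165 [  3.5 -22.   29.1]
165 [ 3.5 23.4 29.1]
```

View pics/w1f.png

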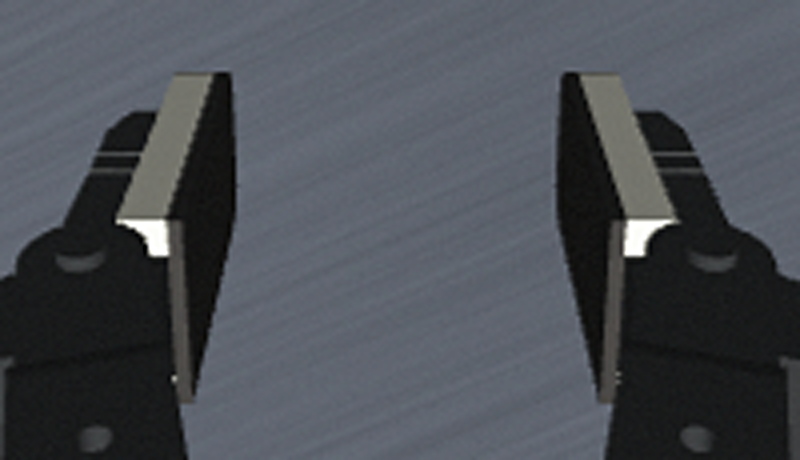

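```bash
python3 - <<'E'
from h import *
plan(408.9,-270.6,36,-24.9)
E
```

```text
tcp [ 390.7 -230.3  170.3] yaw -26.67 open 0.499 F [ 0.4  1.  -0.9] t 2.45
turn units -0.222 | shift before-turn axes [1.149 0.93  4.475] | after-turn axes [1.12  0.965 4.475]
```

{"method": "carry_out", "body": {"rows": "0.45 0 0 0 -0.22;0.45 0.56 0.48 0.5 0;0.45 0.56 0.48 0.5 0;0.45 0 0 0.8 0;0.45 0 0 0.8 0;0.45 0 0 0.8 0;0.45 0 0 0.6 0;0.45 0 0 0.3 0;0.45 0 0 0.17 0;0.45 0 0 0 0"}}

```text
clock: 3.7
eef_pos: [409.5, -270.9, 36.7]
tcp_rot: [3.142, -0.0, -0.437]
contact_force: [0.1, 0.4, 0.0]
opening: 0.449
```

```bash
python3 - <<'E'
from h import *
plan(408.9,-270.6,36,-24.9)
cv2.imwrite('pics/w2.png',r.grab_frame('wrist'))
E
```

```text
tcp [ 409.5 -270.9   36.7] yaw -25.03 open 0.449 F [0.1 0.4 0. ] t 3.7
turn units -0.016 | shift before-turn axes [-0.021 -0.     0.022] | after-turn axes [-0.021 -0.     0.022]
```

View pics/w2.png

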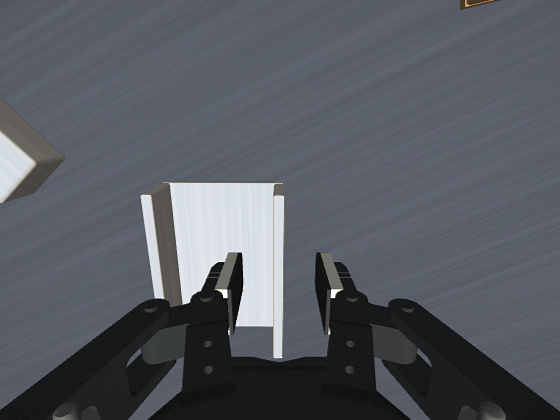

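{"method": "carry_out", "body": {"rows": "0 0 0 0 0;0 0 0 0 0;0 0 0 0 0;0 0 0 0 0;0 0 0 -0.3 0;0 0 0 -0.7 0;0 0 0 -1 0;0 0 0 -1 0;0 0 0 -1 0;0 0 0 -1 0;0 0 0 0 0", "newtons": 100}}

```text
clock: 5.12
eef_pos: [410.3, -271.4, 188.5]
tcp_rot: [3.141, -0.004, -0.437]
contact_force: [0.7, 0.1, -4.7]
opening: 0.025
```

```bash
python3 - <<'E'
from h import *
plan(560,-20,190,94.5)
cv2.imwrite('pics/w3.png',r.grab_frame('wrist'))
E
```

```text
tcp [ 410.3 -271.4  188.5] yaw -25.06 open 0.025 F [ 0.7  0.1 -4.7] t 5.12
turn units -14.945 | shift before-turn axes [ 0.971 -9.706 -0.054] | after-turn axes [ 7.964  5.633 -0.013]
```

View pics/w3.png

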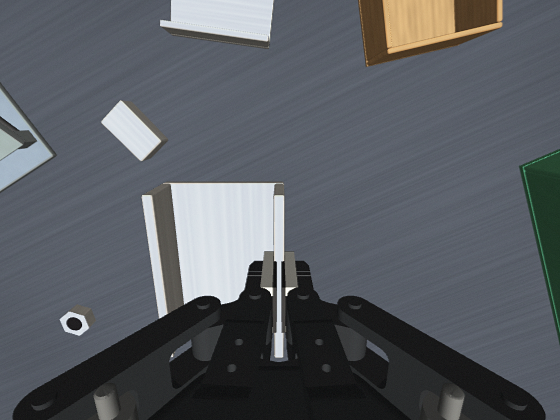

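```bash
cat >> h.py <<'E'
def path(x,y,z,yawdeg,n,o=0):
    s=r.sense();p=s['eef_pos'];yaw=np.degrees(s['tcp_rot'][2]);dy=(yawdeg-yaw+180)%360-180
    print('tcp',p.round(1),'yaw',round(yaw,2),'open',round(s['opening'],3),'F',s['contact_force'].round(1),'t',round(s['clock'],2))
    d=(np.array([x,y,z])-p)/n/30
    out=[]
    for k in range(n):
        a=np.radians(yaw+dy*k/n); out.append('%g %.2f %.2f %.2f %.2f'%(o,d[0]*np.cos(a)+d[1]*np.sin(a),d[0]*np.sin(a)-d[1]*np.cos(a),-d[2],-dy/n/8))
    print(';'.join(out))
E
python3 - <<'E'
from h import *
path(625,-95,228,94.5,15)
E
```

```text
tcp [ 409.4 -270.9  186.9] yaw -25.06 open 0.027 F [ 0.7  0.4 -3.8] t 5.17
0 0.27 -0.56 -0.09 -1.00;0 0.34 -0.51 -0.09 -1.00;0 0.41 -0.46 -0.09 -1.00;0 0.47 -0.40 -0.09 -1.00;0 0.52 -0.33 -0.09 -1.00;0 0.56 -0.26 -0.09 -1.00;0 0.59 -0.18 -0.09 -1.00;0 0.61 -0.09 -0.09 -1.00;0 0.62 -0.01 -0.09 -1.00;0 0.61 0.08 -0.09 -1.00;0 0.60 0.16 -0.09 -1.00;0 0.57 0.25 -0.09 -1.00;0 0.53 0.32 -0.09 -1.00;0 0.48 0.39 -0.09 -1.00;0 0.42 0.45 -0.09 -1.00
```

{"method": "carry_out", "body": {"rows": "0 0.27 -0.56 -0.1 -1;0 0.34 -0.51 -0.1 -1;0 0.41 -0.46 -0.1 -1;0 0.47 -0.4 -0.1 -1;0 0.52 -0.33 -0.1 -1;0 0.56 -0.26 -0.1 -1;0 0.59 -0.18 -0.1 -1;0 0.61 -0.09 -0.1 -1;0 0.62 -0.01 -0.1 -1;0 0.61 0.08 -0.1 -1;0 0.6 0.16 -0.1 -1;0 0.57 0.25 -0.1 -1"}}

```text
clock: 6.68
eef_pos: [580.3, -128.6, 220.2]
tcp_rot: [-3.138, 0.0, 1.243]
contact_force: [0.8, -1.1, -3.5]
opening: 0.031
```

{"method": "carry_out", "body": {"rows": "0 0.53 0.32 -0.1 -1;0 0.48 0.39 0 -1;0 0.42 0.45 0 -1;0 0 0 0 0"}}

```text
clock: 7.18
eef_pos: [623.3, -92.8, 223.2]
tcp_rot: [-3.139, -0.001, 1.658]
contact_force: [-0.5, -0.1, -4.3]
opening: 0.026
```

```bash
python3 - <<'E'
from h import *
plan(625,-95,225,94.5)
import pickle
c=cam('wrist');im=r.grab_frame('wrist');pickle.dump(c,open('w4.pkl','wb'));cv2.imwrite('pics/w4.png',im)
E
```

```text
tcp [623.3 -92.8 223.2] yaw 94.99 open 0.026 F [-0.5 -0.1 -4.3] t 7.17
turn units 0.061 | shift before-turn axes [-0.077  0.049 -0.061] | after-turn axes [-0.077  0.05  -0.061]
```

View pics/w4.png

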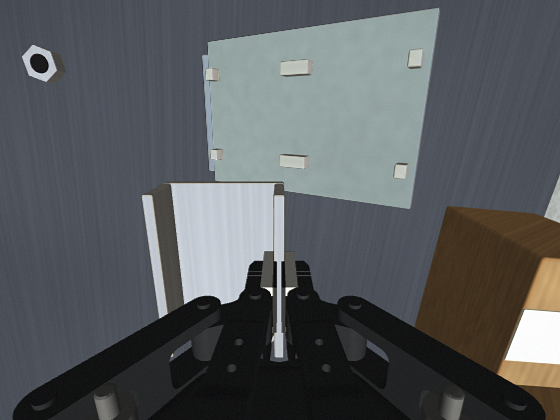

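```bash
python3 - <<'E'
from h import *
im=cv2.imread('pics/w4.png')
cv2.imwrite('pics/w4z.png',cv2.resize(im[0:215,190:450],None,fx=3,fy=2.75,interpolation=cv2.INTER_CUBIC))
E
```

```text
(no output)
```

View pics/w4z.png

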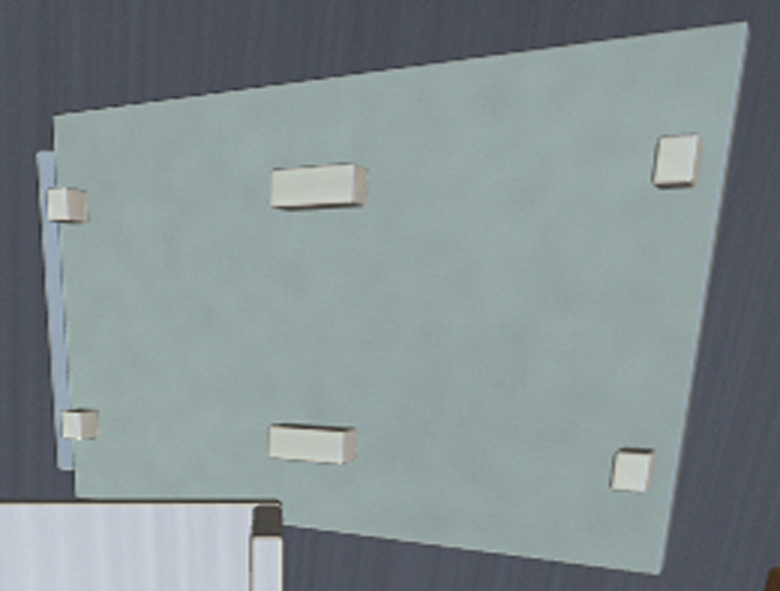

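```bash
python3 - <<'E'
from h import *
import pickle
c=pickle.load(open('w4.pkl','rb'));K,p,R=c
pts=[((54,115),(-95,65,0)),((748,22),(95,65,0)),((660,574),(95,-65,0)),((77,497),(-95,-65,0)),
((271,170),(-12,41,10)),((352,164),(12,41,10)),((354,202),(12,31,10)),((272,209),(-12,31,10)),
((269,425),(-12,-31,10)),((346,463),(12,-41,10)),((271,458),(-12,-41,10)),
((698,134),(90,41,10)),((652,451),(90,-31,10)),((645,491),(90,-41,10))]
ip=np.array([(a[0]/3+190-.33,a[1]/2.75-.32) for a,_ in pts]);op=np.array([b for _,b in pts],float)
ok,rv,tv=cv2.solvePnP(op,ip,K,None)
q,_=cv2.projectPoints(op,rv,tv,K,None);print((q[:,0]-ip).round(1).tolist())
F=np.diag([1,-1,-1.]);Rb=R@F@cv2.Rodrigues(rv)[0];o=p+R@F@tv[:,0]
print('origin',o.round(1),'rpy',np.degrees(Ro.from_matrix(Rb).as_euler('xyz')).round(2))
# constrained: z=85, pitch -30, roll 0
from scipy.optimize import least_squares
def f(v):
    Rb=Ro.from_euler('xyz',[0,-30,v[2]],degrees=True).as_matrix();X=op@Rb.T+[v[0],v[1],85]
    return np.concatenate([proj(c,x)-i for x,i in zip(X,ip)])
s=least_squares(f,[o[0],o[1],4]);print(s.x.round(2),np.sqrt(np.mean(s.fun**2)))
Rb=Ro.from_euler('xyz',[0,-30,s.x[2]],degrees=True).as_matrix()
np.savez('bed.npz',o=np.r_[s.x[:2],85],R=Rb)
# held channel: bottom far end corner etc
E
```

```text
[[-0.3, 0.2], [-0.2, -0.3], [-0.0, -0.3], [0.3, 0.1], [0.1, 0.1], [1.1, -0.3], [-0.1, 0.5], [-0.3, -0.2], [0.2, -0.1], [-0.5, 0.2], [-0.5, -0.4], [0.1, 0.1], [-0.2, 0.4], [0.2, -0.0]]
origin [632.2 -15.6  83.5] rpy [  0.1 -29.9   4.6]
[631.94 -15.71   4.61] 0.5400722914976108
```

```bash
cat >> h.py <<'E'
def bedpt(x,y,z):
    b=np.load('bed.npz'); return b['o']+b['R']@np.array([x,y,z],float)
HX=np.array([np.cos(np.radians(4.61)),np.sin(np.radians(4.61)),0])
E
python3 - <<'E'
from h import *
e=bedpt(-20,0,0)-2.5*HX;print(e)
path(e[0],e[1],e[2]+36.7+40,94.61,6)
plan(e[0],e[1],e[2]+36.7+3,94.61)
E
```

```text
[612.18350051 -17.30270615  75.        ]
tcp [622.7 -93.3 223.3] yaw 94.85 open 0.026 F [-0.5 -0.5 -4.3] t 7.22
0 0.43 -0.02 0.40 0.01;0 0.43 -0.02 0.40 0.01;0 0.43 -0.02 0.40 0.01;0 0.43 -0.02 0.40 0.01;0 0.43 -0.02 0.40 0.01;0 0.43 -0.02 0.40 0.01
tcp [622.7 -93.3 223.3] yaw 94.85 open 0.026 F [-0.5 -0.5 -4.3] t 7.22
turn units 0.03 | shift before-turn axes [ 2.552 -0.124  3.623] | after-turn axes [ 2.551 -0.135  3.624]
```

{"method": "carry_out", "body": {"rows": "0 0.43 -0.02 0.2 0.03;0 0.43 -0.02 0.4 0;0 0.43 -0.02 0.4 0;0 0.43 -0.02 0.4 0;0 0.43 -0.02 0.4 0;0 0.4 -0.02 0.4 0;0 0 0 0.4 0;0 0 0 0.4 0;0 0 0 0.3 0;0 0 0 0.2 0;0 0 0 0 0"}}

```text
clock: 8.6
eef_pos: [613.4, -17.9, 119.9]
tcp_rot: [-3.141, -0.0, 1.652]
contact_force: [-0.2, 0.0, -3.1]
opening: 0.028
```

```bash
python3 - <<'E'
from h import *
e=bedpt(-20,0,0)-2.5*HX
plan(e[0],e[1],e[2]+36.7,94.61)
cv2.imwrite('pics/w5.png',r.grab_frame('wrist'))
E
```

```text
tcp [613.4 -17.9 119.9] yaw 94.67 open 0.028 F [-0.2  0.  -3.1] t 8.6
turn units 0.008 | shift before-turn axes [ 0.025 -0.039  0.275] | after-turn axes [ 0.025 -0.039  0.275]
```

View pics/w5.png

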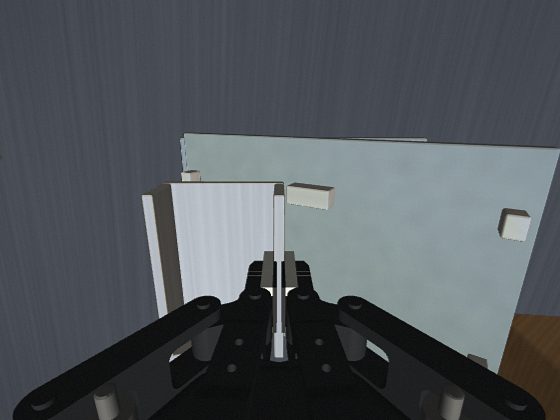

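{"method": "carry_out", "body": {"rows": "0 0 -0.04 0.1 0;0 0 0 0.08 0;0 0 0 0.05 0;0 0 0 0 0"}}

```text
clock: 9.15
eef_pos: [612.4, -17.8, 113.4]
tcp_rot: [-3.141, -0.0, 1.653]
contact_force: [0.2, -0.4, -4.7]
opening: 0.023
```

{"method": "carry_out", "body": {"rows": "0 0 0 0.04 0;0 0 0 0 0"}}

```text
clock: 9.4
eef_pos: [612.5, -17.8, 112.3]
tcp_rot: [3.141, 0.0, 1.653]
contact_force: [0.8, 0.3, -2.9]
opening: 0.025
```

{"method": "carry_out", "body": {"rows": "0 0 0 0.04 0;0 0 0 0 0"}}

```text
clock: 9.65
eef_pos: [612.6, -17.8, 112.0]
tcp_rot: [3.141, 0.0, 1.653]
contact_force: [-3.5, -0.1, 6.9]
opening: 0.022
```

{"method": "carry_out", "body": {"rows": "0 0 0 0.03 0;0 0 0 0 0"}}

```text
clock: 9.9
eef_pos: [612.7, -17.8, 112.0]
tcp_rot: [3.141, 0.0, 1.653]
contact_force: [-5.5, 0.7, 13.8]
opening: 0.023
```

{"method": "carry_out", "body": {"rows": "0.05 0 0 -0.04 0;0.06 0 0 0 0;0.07 0 0 0 0;0.08 0 0 0 0;0.09 0 0 0 0;0.09 0 0 0 0", "newtons": 20}}

```text
clock: 10.65
eef_pos: [612.2, -17.8, 111.2]
tcp_rot: [-3.141, -0.0, 1.653]
contact_force: [-4.3, -0.6, 3.2]
opening: 0.093
```

```bash
python3 - <<'E'
from h import *
plan(0,0,0,94.61)
cv2.imwrite('pics/w6.png',r.grab_frame('wrist'))
cv2.imwrite('pics/s6.png',cv2.resize(r.grab_frame('scene')[170:300,200:400],None,fx=4,fy=4))
E
```

```text
tcp [612.2 -17.8 111.2] yaw 94.69 open 0.093 F [-4.3 -0.6  3.2] t 10.65
turn units 0.011 | shift before-turn axes [  2.261 -20.289   3.717] | after-turn axes [  2.231 -20.292   3.717]
```

View pics/w6.png

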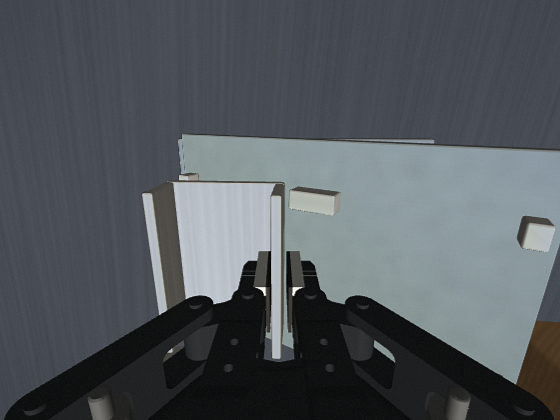

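View pics/s6.png

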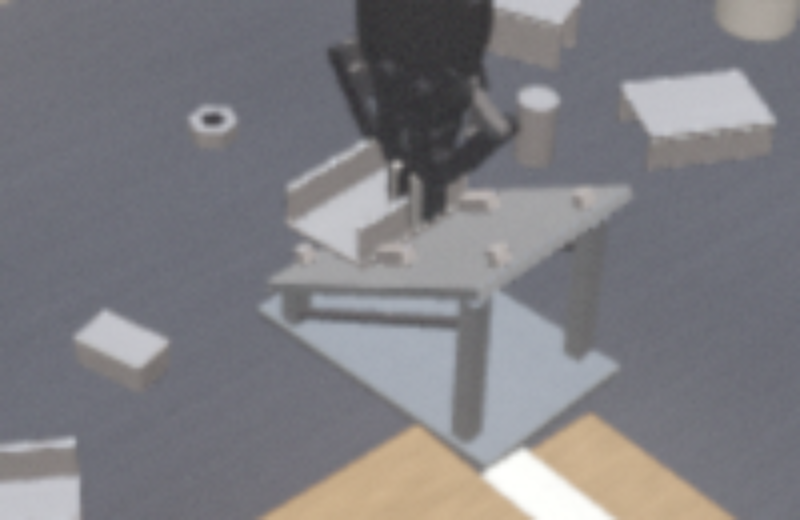

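{"method": "carry_out", "body": {"rows": "0.1 0 0 -0.02 0;0.11 0 0 0 0;0.12 0 0 0 0;0.13 0 0 0 0;0.14 0 0 0 0;0.14 0 0 0 0"}}

```text
clock: 11.5
eef_pos: [612.3, -17.8, 111.8]
tcp_rot: [-3.141, -0.0, 1.653]
contact_force: [-4.0, -0.8, -1.8]
opening: 0.142
```

```bash
python3 - <<'E'
from h import *
plan(0,0,0,94.61)
cv2.imwrite('pics/w7.png',r.grab_frame('wrist'))
cv2.imwrite('pics/s7.png',cv2.resize(r.grab_frame('scene')[170:300,200:400],None,fx=4,fy=4))
E
```

```text
tcp [612.3 -17.8 111.8] yaw 94.69 open 0.142 F [-4.  -0.8 -1.8] t 11.5
turn units 0.011 | shift before-turn axes [  2.261 -20.292   3.734] | after-turn axes [  2.231 -20.296   3.734]
```

View pics/w7.png

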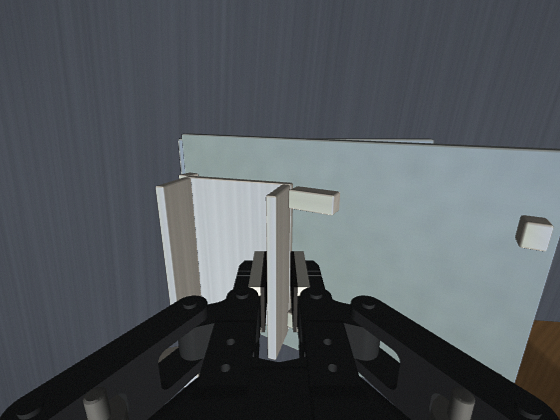

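View pics/s7.png

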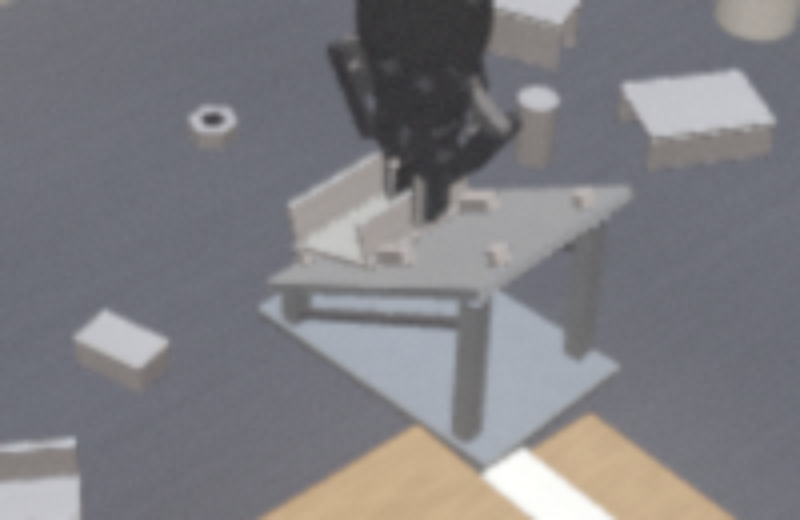

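{"method": "carry_out", "body": {"rows": "0.15 0 0.04 -0.03 0;0.16 0 0.03 -0.02 0;0.17 0 0.02 -0.02 0;0.18 0 0 0 0;0.19 0 0 0 0;0.2 0 0 0 0;0.21 0 0 0 0;0.21 0 0 0 0"}}

```text
clock: 12.6
eef_pos: [615.2, -17.6, 114.2]
tcp_rot: [3.141, 0.0, 1.653]
contact_force: [-2.9, 0.1, -2.4]
opening: 0.208
```

```bash
python3 - <<'E'
from h import *
plan(0,0,0,94.61)
cv2.imwrite('pics/w8.png',r.grab_frame('wrist'))
cv2.imwrite('pics/s8.png',cv2.resize(r.grab_frame('scene')[170:300,200:400],None,fx=4,fy=4))
E
```

```text
tcp [615.2 -17.6 114.2] yaw 94.7 open 0.208 F [-2.9  0.1 -2.4] t 12.6
turn units 0.011 | shift before-turn axes [  2.263 -20.391   3.801] | after-turn axes [  2.232 -20.394   3.801]
```

View pics/w8.png

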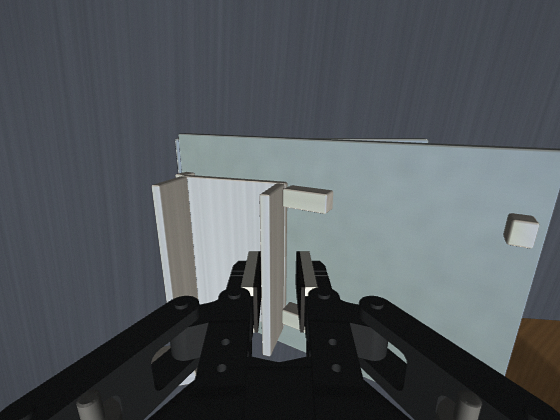

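View pics/s8.png

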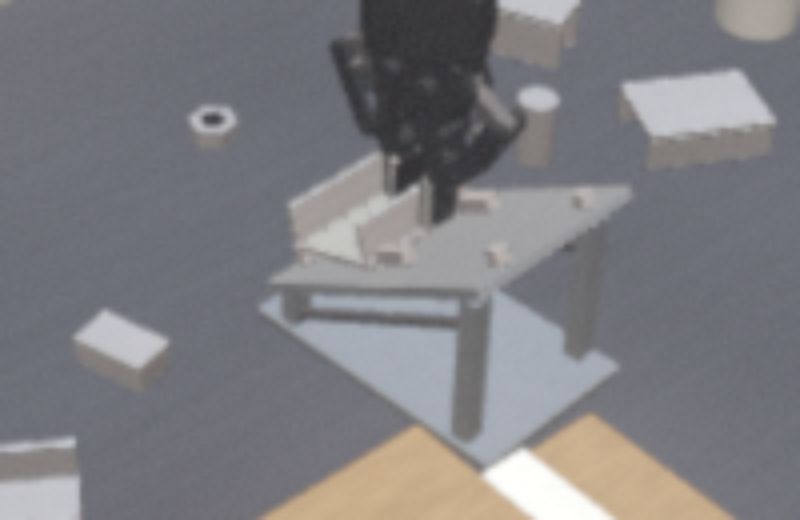

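```bash
python3 - <<'E'
from h import *
im=cv2.imread('pics/w8.png')
cv2.imwrite('pics/w8z.png',cv2.resize(im[160:290,140:340],None,fx=4,fy=4,interpolation=cv2.INTER_CUBIC))
E
```

```text
(no output)
```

View pics/w8z.png

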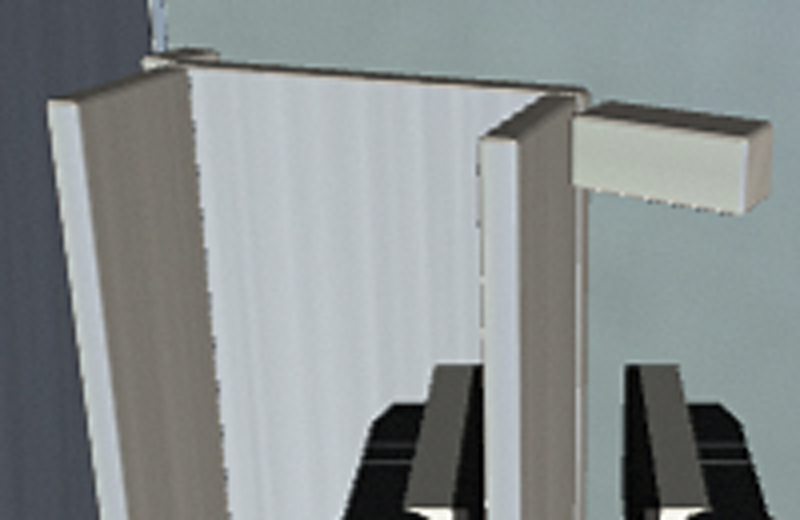

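```bash
cat >> h.py <<'E'
def bedxz(c,u,v,y=45):
    b=np.load('bed.npz');n=b['R'][:,1];X=on_plane(c,u,v,b['o']+n*y,n);return (b['R'].T@(X-b['o']))
E
python3 - <<'E'
from h import *
c=cam('wrist')
for n,(u,v) in dict(Ltip=(50,100),Lbot=(145,62),Rbot=(585,92),Rin=(482,137),Rout=(518,140)).items():
    print(n,bedxz(c,u/4+140-.4,v/4+160-.4,44).round(1))
E
```

```text
Ltip [-64.9  44.   46.3]
Lbot [-73.9  44.   23.4]
Rbot [-10.6  44.    9.4]
Rin [-9.4 44.  34.8]
Rout [-5.4 44.  34. ]
```

{"method": "carry_out", "body": {"rows": "0.21 0 -0.05 0.03 0;0.21 0 -0.05 0.03 0;0.21 0 -0.05 0.03 0;0.21 0 -0.05 0.03 0;0.21 0 -0.05 0.03 0;0.21 0 0 0 0"}}

```text
clock: 13.45
eef_pos: [607.8, -18.2, 109.7]
tcp_rot: [3.141, 0.0, 1.653]
contact_force: [0.1, 0.4, 0.0]
opening: 0.214
```

```bash
cat >> h.py <<'E'
def zoom(name,box=(160,290,140,340)):
    im=r.grab_frame('wrist');a,b,c_,d=box
    cv2.imwrite(name,cv2.resize(im[a:b,c_:d],None,fx=4,fy=4,interpolation=cv2.INTER_CUBIC))
E
python3 - <<'E'
from h import *
plan(0,0,0,94.61)
zoom('pics/w9.png')
E
```

```text
tcp [607.8 -18.2 109.7] yaw 94.69 open 0.214 F [0.1 0.4 0. ] t 13.45
turn units 0.01 | shift before-turn axes [  2.262 -20.146   3.646] | after-turn axes [  2.233 -20.149   3.646]
```

View pics/w9.png

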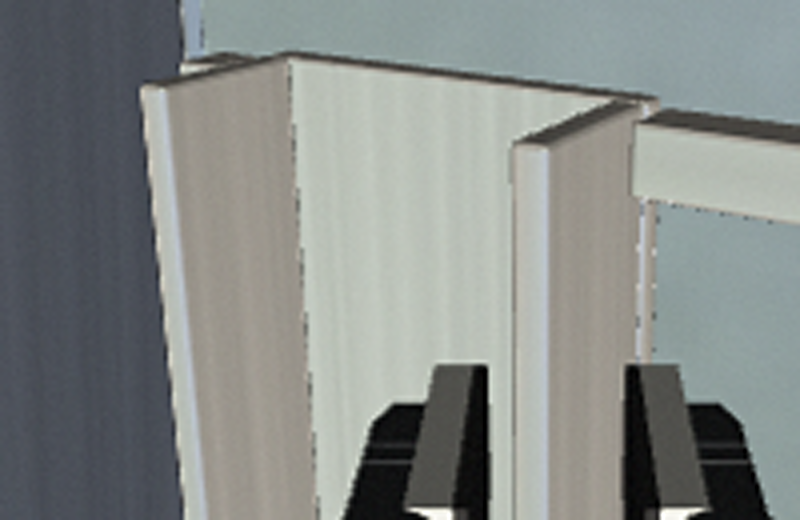

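```bash
python3 - <<'E'
from h import *
c=cam('wrist')
for y in (42,45):
  for n,(u,v) in dict(Ltip=(140,88),Rbot=(657,98),Rin=(514,142),Rout=(550,143),lugtop=(640,118),webL=(290,55)).items():
    print(y,n,bedxz(c,u/4+140-.4,v/4+160-.4,y).round(1))
E
```

```text
42 Ltip [-76.8  42.   29.4]
42 Rbot [-13.6  42.   -0.2]
42 Rin [-17.9  42.   28.4]
42 Rout [-14.1  42.   26.7]
42 lugtop [-10.6  42.   10.9]
42 webL [-75.7  42.    0.9]
45 Ltip [-65.6  45.   39. ]
45 Rbot [-7.9 45.  11.9]
45 Rin [-11.8  45.   38. ]
45 Rout [-8.4 45.  36.5]
45 lugtop [-5.2 45.  22.1]
45 webL [-64.6  45.   13. ]
```

{"method": "carry_out", "body": {"rows": "0.25 0 0 -0.3 0;0.25 0 0 -0.7 0;0.4 0 0 -1 0;0.4 0 0 -0.6 0;0.4 0 0 0 0"}}

```text
clock: 14.12
eef_pos: [608.6, -18.2, 189.2]
tcp_rot: [3.138, 0.0, 1.653]
contact_force: [0.5, 0.1, -0.4]
opening: 0.402
```

```bash
python3 - <<'E'
from h import *
path(574,-326,170,57,11,0.45)
c=cam('wrist');cv2.imwrite('pics/w10.png',r.grab_frame('wrist'))
E
```

```text
tcp [608.6 -18.2 189.2] yaw 94.69 open 0.402 F [ 0.5  0.1 -0.4] t 14.12
0.45 -0.92 -0.18 0.06 0.43;0.45 -0.93 -0.13 0.06 0.43;0.45 -0.94 -0.07 0.06 0.43;0.45 -0.94 -0.01 0.06 0.43;0.45 -0.94 0.04 0.06 0.43;0.45 -0.93 0.10 0.06 0.43;0.45 -0.93 0.15 0.06 0.43;0.45 -0.91 0.21 0.06 0.43;0.45 -0.90 0.26 0.06 0.43;0.45 -0.88 0.32 0.06 0.43;0.45 -0.86 0.37 0.06 0.43
```

View pics/w10.png

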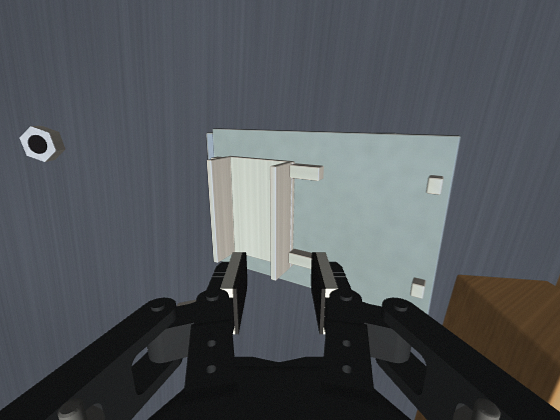

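{"method": "carry_out", "body": {"rows": "0.45 -0.92 -0.18 0.06 0.43;0.45 -0.93 -0.13 0.06 0.43;0.45 -0.94 -0.07 0.06 0.43;0.45 -0.94 -0.01 0.06 0.43;0.45 -0.94 0.04 0.06 0.43;0.45 -0.93 0.1 0.06 0.43;0.45 -0.93 0.15 0.06 0.43;0.45 -0.91 0.21 0.06 0.43;0.45 -0.9 0.26 0.06 0.43;0.45 -0.88 0.32 0.06 0.43;0.45 -0.86 0.37 0.06 0.43;0.45 0 0 0 0"}}

```text
clock: 15.68
eef_pos: [571.6, -327.1, 166.0]
tcp_rot: [-3.139, 0.0, 0.99]
contact_force: [0.4, -0.4, 0.2]
opening: 0.45
```

```bash
python3 - <<'E'
from h import *
plan(574,-326,170,57)
c=cam('wrist');im=r.grab_frame('wrist');cv2.imwrite('pics/w11.png',im)
blobs(im[:240],c,30)
print('z5');blobs(im[:240],c,5)
E
```

```text
tcp [ 571.6 -327.1  166. ] yaw 56.72 open 0.45 F [ 0.4 -0.4  0.2] t 15.68
turn units -0.034 | shift before-turn axes [ 0.073  0.047 -0.133] | after-turn axes [ 0.073  0.047 -0.133]
2243 px [130.7  79.3] world [ 529.4 -175.6] size [27.8 49.2] long axis deg 14.8
5367 px [278.5 162. ] world [ 591.1 -296.3] size [48.5 81. ] long axis deg 58.4
509 px [313.2 166. ] world [ 614.2 -316. ] size [ 4.2 88.7] long axis deg 57.7
520 px [245.1 167. ] world [ 564.4 -284.4] size [ 4.2 89. ] long axis deg 57.9
z5
2243 px [130.7  79.3] world [ 521.3 -167.1] size [30.5 54. ] long axis deg 14.8
5367 px [278.5 162. ] world [ 589.  -299.6] size [53.2 88.9] long axis deg 58.4
509 px [313.2 166. ] world [ 614.2 -321.2] size [ 4.6 97.3] long axis deg 57.7
520 px [245.1 167. ] world [ 559.6 -286.5] size [ 4.7 97.6] long axis deg 57.9
```

View pics/w11.png

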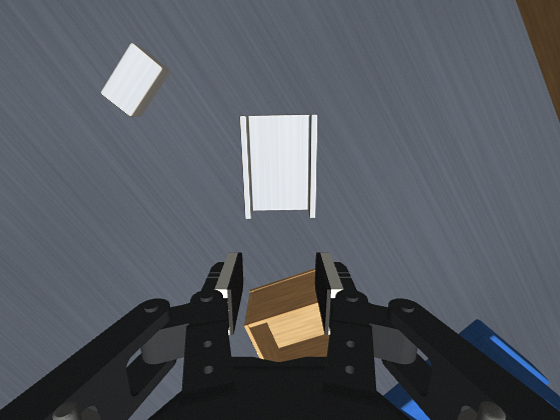

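```bash
python3 - <<'E'
from h import *
plan(614.2,-316,36,57.8)
E
```

```text
tcp [ 571.8 -326.   166.2] yaw 56.81 open 0.449 F [-0.1  0.1 -0.2] t 15.72
turn units -0.124 | shift before-turn axes [1.052 1.011 4.339] | after-turn axes [1.035 1.029 4.339]
```

{"method": "carry_out", "body": {"rows": "0.45 0 0 0 -0.12;0.45 0.52 0.51 0.5 0;0.45 0.52 0.51 0.5 0;0.45 0 0 0.8 0;0.45 0 0 0.8 0;0.45 0 0 0.7 0;0.45 0 0 0.6 0;0.45 0 0 0.3 0;0.45 0 0 0.14 0;0.45 0 0 0 0"}}

```text
clock: 16.98
eef_pos: [615.4, -315.9, 37.8]
tcp_rot: [3.141, -0.0, 1.009]
contact_force: [-0.5, 0.5, 0.3]
opening: 0.447
```

```bash
python3 - <<'E'
from h import *
plan(614.2,-316,36,57.8)
cv2.imwrite('pics/w12.png',r.grab_frame('wrist'))
E
```

```text
tcp [ 615.4 -315.9   37.8] yaw 57.81 open 0.447 F [-0.5  0.5  0.3] t 16.98
turn units 0.001 | shift before-turn axes [-0.024 -0.032  0.061] | after-turn axes [-0.024 -0.032  0.061]
```

View pics/w12.png

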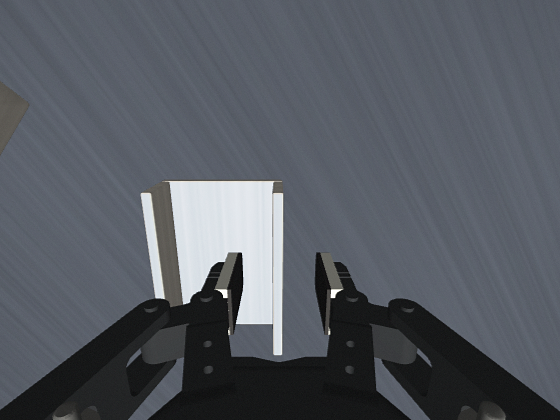

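{"method": "carry_out", "body": {"rows": "0 0 0 0.03 0;0 0 0 0 0;0 0 0 0 0;0 0 0 0 0;0 0 0 -0.3 0;0 0 0 -0.8 0;0 0 0 -1 0;0 0 0 -1 0;0 0 0 -1 0;0 0 0 -1 0;0 0 0 -1 0;0 0 0 0 0", "newtons": 100}}

```text
clock: 18.52
eef_pos: [616.4, -316.4, 222.3]
tcp_rot: [3.137, -0.0, 1.009]
contact_force: [0.4, -0.4, -4.5]
opening: 0.027
```

```bash
python3 - <<'E'
from h import *
e=bedpt(74.5,1,0)-2.5*HX;print(e)
path(e[0],e[1],225,94.61,11)
cv2.imwrite('pics/w13.png',r.grab_frame('wrist'))
E
```

```text
[693.67811265  -9.73199332 122.25      ]
tcp [ 616.4 -316.4  222.3] yaw 57.81 open 0.027 F [ 0.4 -0.4 -4.5] t 18.52
0 0.91 -0.30 -0.01 -0.42;0 0.93 -0.24 -0.01 -0.42;0 0.94 -0.19 -0.01 -0.42;0 0.95 -0.13 -0.01 -0.42;0 0.96 -0.08 -0.01 -0.42;0 0.96 -0.02 -0.01 -0.42;0 0.96 0.03 -0.01 -0.42;0 0.95 0.09 -0.01 -0.42;0 0.95 0.15 -0.01 -0.42;0 0.94 0.20 -0.01 -0.42;0 0.92 0.25 -0.01 -0.42
```

View pics/w13.png

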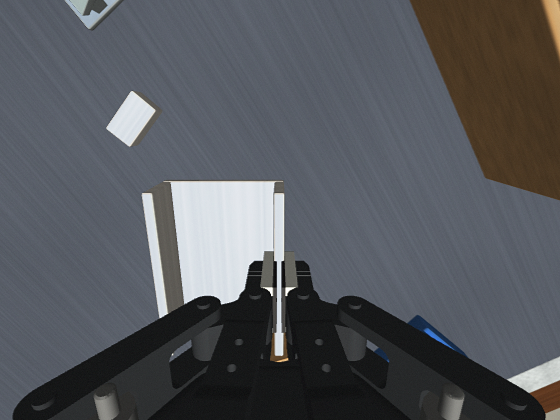

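```bash
python3 - <<'E'
from h import *
c=cam('top')
for z in(0,100,150): print(z,on_z(c,312,112,z).round(),on_z(c,315,56,z).round(),on_z(c,447,112,z).round())
E
```

```text
0 [ 824. -106.    0.] [ 989. -115.    0.] [ 828. -489.    0.]
100 [792. -98. 100.] [ 943. -106.  100.] [ 795. -451.  100.]
150 [776. -94. 150.] [ 921. -102.  150.] [ 779. -431.  150.]
```

{"method": "carry_out", "body": {"rows": "0 0.91 -0.3 0 -0.42;0 0.93 -0.24 0 -0.42;0 0.94 -0.19 0 -0.42;0 0.95 -0.13 0 -0.42;0 0.96 -0.08 0 -0.42;0 0.96 -0.02 0 -0.42;0 0.96 0.03 0 -0.42;0 0.95 0.09 0 -0.42;0 0.95 0.15 0 -0.42;0 0.94 0.2 0 -0.42;0 0.92 0.25 0 -0.4;0 0 0 0.2 0"}}

```text
clock: 20.08
eef_pos: [691.7, -6.7, 211.7]
tcp_rot: [-3.14, -0.001, 1.654]
contact_force: [-0.6, -0.1, -3.5]
opening: 0.026
```

```bash
python3 - <<'E'
from h import *
e=bedpt(74.5,1,0)-2.5*HX
plan(e[0],e[1],e[2]+36.7+8,94.61)
E
```

```text
tcp [691.7  -6.7 211.7] yaw 94.76 open 0.026 F [-0.6 -0.1 -3.5] t 20.07
turn units 0.019 | shift before-turn axes [-0.107  0.059  1.49 ] | after-turn axes [-0.107  0.059  1.49 ]
```

{"method": "carry_out", "body": {"rows": "0 -0.1 0.06 0.3 0.02;0 0 0 0.5 0;0 0 0 0.4 0;0 0 0 0.28 0;0 0 0 0 0"}}

```text
clock: 20.7
eef_pos: [693.7, -11.7, 168.3]
tcp_rot: [-3.14, -0.0, 1.648]
contact_force: [0.0, 0.0, -3.8]
opening: 0.024
```

```bash
python3 - <<'E'
from h import *
e=bedpt(74.5,1,0)-2.5*HX
plan(e[0],e[1],e[2]+36.7,94.61)
cv2.imwrite('pics/w14.png',r.grab_frame('wrist'))
E
```

```text
tcp [693.7 -11.7 168.3] yaw 94.44 open 0.024 F [ 0.   0.  -3.8] t 20.7
turn units -0.021 | shift before-turn axes [0.065 0.006 0.311] | after-turn axes [0.065 0.006 0.311]
```

View pics/w14.png

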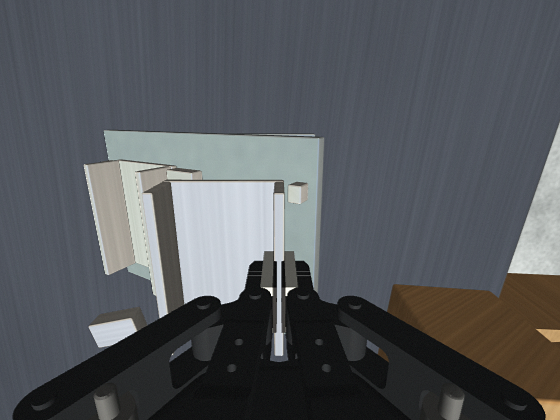

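{"method": "carry_out", "body": {"rows": "0 0.06 0 0.1 0;0 0 0 0.08 0;0 0 0 0.06 0;0 0 0 0.04 0;0 0 0 0 0"}}

```text
clock: 21.38
eef_pos: [694.0, -9.7, 160.8]
tcp_rot: [-3.141, -0.0, 1.649]
contact_force: [0.2, -0.0, -3.2]
opening: 0.029
```

{"method": "carry_out", "body": {"rows": "0 0 0 0.05 0;0 0 0 0 0"}}

```text
clock: 21.62
eef_pos: [694.2, -9.7, 159.8]
tcp_rot: [3.141, 0.0, 1.649]
contact_force: [-0.7, -0.2, -0.7]
opening: 0.024
```

{"method": "carry_out", "body": {"rows": "0 0 0 0.03 0;0.04 0 0 0 0;0.05 0 0 0 0;0.06 0 0 0 0;0.07 0 0 0 0;0.08 0 0 0 0;0.09 0 0 0 0;0.1 0 0 0 0;0.11 0 0 0 0;0.12 0 0 0 0;0.13 0 0 0 0;0.14 0 0 0 0", "newtons": 20}}

```text
clock: 23.12
eef_pos: [693.9, -9.7, 158.2]
tcp_rot: [-3.141, -0.0, 1.649]
contact_force: [-3.7, -1.1, -1.5]
opening: 0.143
```

```bash
python3 - <<'E'
from h import *
plan(0,0,0,94.61)
zoom('pics/w15.png')
E
```

```text
tcp [693.9  -9.7 158.2] yaw 94.46 open 0.143 F [-3.7 -1.1 -1.5] t 23.12
turn units -0.019 | shift before-turn axes [  2.12  -23.032   5.283] | after-turn axes [  2.182 -23.026   5.283]
```

View pics/w15.png

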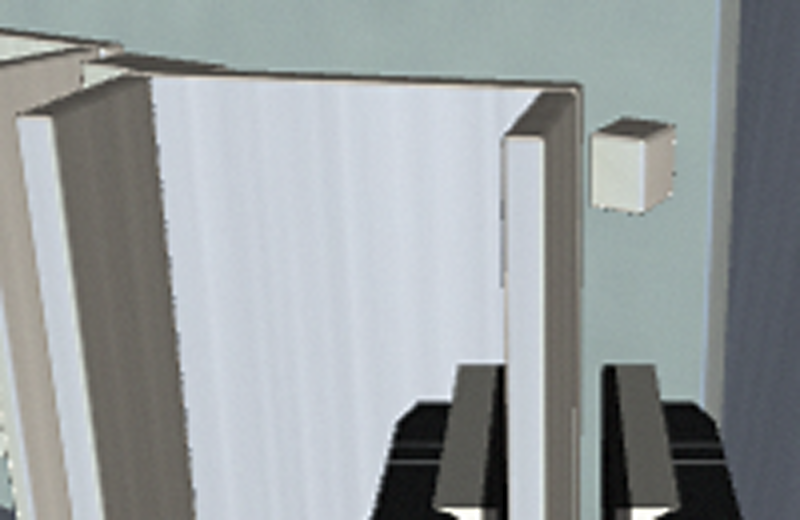

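```bash
python3 - <<'E'
from h import *
c=cam('wrist')
for y in (42,44,46):
  print(y,[ (n,bedxz(c,u/4+140-.4,v/4+160-.4,y).round(1)[[0,2]].tolist()) for n,(u,v) in dict(Ltip=(18,115),Rbot=(581,86),Rin=(505,135),Rout=(543,137)).items()])
E
```

```text
42 [('Ltip', [15.0, 41.8]), ('Rbot', [70.0, -9.4]), ('Rin', [75.6, 19.7]), ('Rout', [80.1, 18.3])]
44 [('Ltip', [22.6, 47.1]), ('Rbot', [74.5, -1.2]), ('Rin', [79.8, 26.3]), ('Rout', [84.0, 25.0])]
46 [('Ltip', [30.1, 52.5]), ('Rbot', [79.0, 7.0]), ('Rin', [83.9, 32.9]), ('Rout', [87.9, 31.6])]
```

{"method": "carry_out", "body": {"rows": "0.15 0 0.03 -0.02 0;0.16 0 0.04 -0.02 0;0.17 0 0.04 -0.02 0;0.18 0 0.03 -0.02 0;0.19 0 0.02 0 0;0.2 0 0 0 0;0.2 0 0 0 0"}}

```text
clock: 24.05
eef_pos: [698.7, -9.4, 160.8]
tcp_rot: [-3.141, -0.0, 1.649]
contact_force: [-5.4, -0.9, -3.4]
opening: 0.203
```

```bash
python3 - <<'E'
from h import *
plan(0,0,0,94.61)
zoom('pics/w16.png')
E
```

```text
tcp [698.7  -9.4 160.8] yaw 94.45 open 0.203 F [-5.4 -0.9 -3.4] t 24.05
turn units -0.019 | shift before-turn axes [  2.12  -23.194   5.366] | after-turn axes [  2.183 -23.188   5.366]
```

View pics/w16.png

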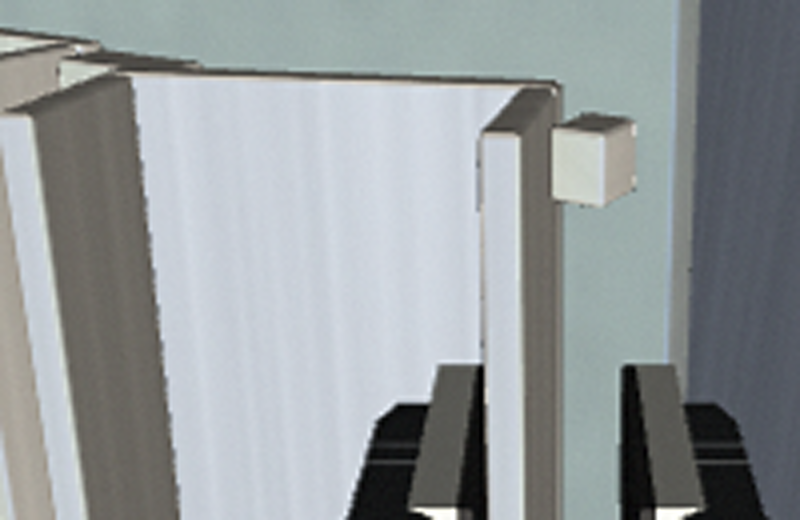

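{"method": "carry_out", "body": {"rows": "0.21 0 -0.03 0.02 0;0.22 0 -0.03 0.02 0;0.23 0 -0.03 0.02 0;0.24 0 -0.04 0.02 0;0.25 0 -0.04 0.02 0;0.26 0 -0.03 0.02 0;0.26 0 0 0 0"}}

```text
clock: 24.98
eef_pos: [693.6, -9.8, 157.8]
tcp_rot: [3.14, 0.0, 1.649]
contact_force: [0.2, -0.9, -0.1]
opening: 0.263
```

```bash
python3 - <<'E'
from h import *
plan(0,0,0,94.61)
zoom('pics/w17.png')
E
```

```text
tcp [693.6  -9.8 157.8] yaw 94.46 open 0.263 F [ 0.2 -0.9 -0.1] t 24.98
turn units -0.019 | shift before-turn axes [  2.122 -23.033   5.219] | after-turn axes [  2.185 -23.027   5.219]
```

View pics/w17.png

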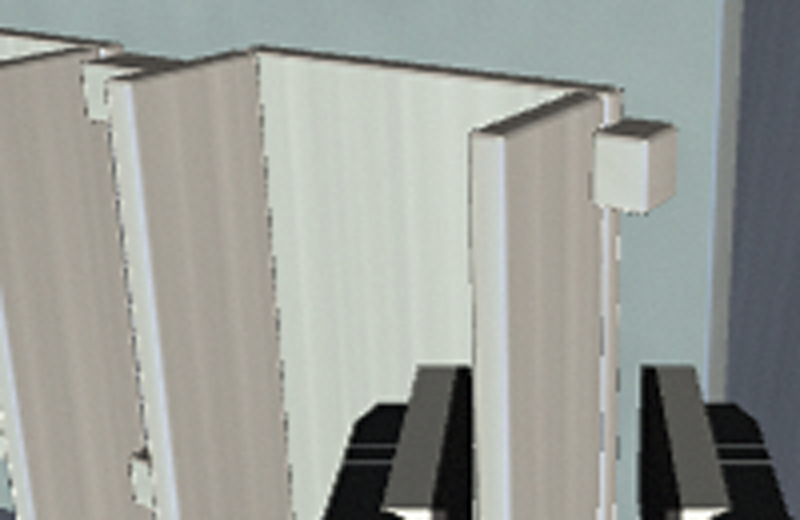

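{"method": "carry_out", "body": {"rows": "0.27 0 -0.02 -0.3 0;0.3 0 0 -0.7 0;0.5 0 0 -1 0;0.9 0 0 -0.6 0;1 0 0 0 0"}}

```text
clock: 25.65
eef_pos: [693.3, -9.9, 237.7]
tcp_rot: [3.138, 0.0, 1.649]
contact_force: [0.0, 0.3, -0.8]
opening: 0.9
```

```bash
python3 - <<'E'
from h import *
path(571,247,180,61,10,1)
import pickle
c=cam('wrist');pickle.dump(c,open('w18.pkl','wb'));cv2.imwrite('pics/w18.png',r.grab_frame('wrist'))
E
```

```text
tcp [693.3  -9.9 237.7] yaw 94.46 open 0.9 F [ 0.   0.3 -0.8] t 25.65
1 0.89 -0.34 0.19 0.42;1 0.86 -0.39 0.19 0.42;1 0.84 -0.44 0.19 0.42;1 0.81 -0.49 0.19 0.42;1 0.78 -0.54 0.19 0.42;1 0.75 -0.58 0.19 0.42;1 0.71 -0.62 0.19 0.42;1 0.68 -0.66 0.19 0.42;1 0.64 -0.70 0.19 0.42;1 0.60 -0.74 0.19 0.42
```

View pics/w18.png

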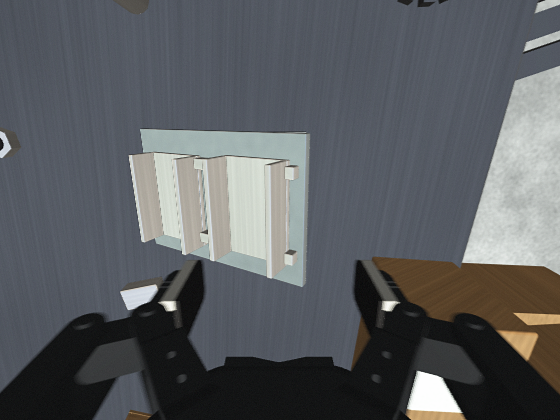

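{"method": "carry_out", "body": {"rows": "1 0.89 -0.34 0.19 0.42;1 0.86 -0.39 0.19 0.42;1 0.84 -0.44 0.19 0.42;1 0.81 -0.49 0.19 0.42;1 0.78 -0.54 0.19 0.42;1 0.75 -0.58 0.19 0.42;1 0.71 -0.62 0.19 0.42;1 0.68 -0.66 0.19 0.42;1 0.64 -0.7 0.19 0.42;1 0.6 -0.74 0.19 0.42;1 0 0 0 0"}}

```text
clock: 27.08
eef_pos: [568.6, 248.1, 176.6]
tcp_rot: [-3.14, 0.002, 1.064]
contact_force: [0.6, -0.3, -0.0]
opening: 1.0
```

```bash
python3 - <<'E'
from h import *
plan(571,247,180,61)
c=cam('wrist');im=r.grab_frame('wrist');cv2.imwrite('pics/w19.png',im)
blobs(im[:250],c,30)
w=cv2.imread('pics/w18.png');cv2.imwrite('pics/w18z.png',cv2.resize(w[115:300,120:320],None,fx=4,fy=3.2,interpolation=cv2.INTER_CUBIC))
E
```

```text
tcp [568.6 248.1 176.6] yaw 60.97 open 1.0 F [ 0.6 -0.3 -0. ] t 27.07
turn units -0.003 | shift before-turn axes [ 0.007  0.086 -0.114] | after-turn axes [ 0.007  0.086 -0.114]
1812 px [540.5  53. ] world [813.2 253.5] size [28.9 57.4] long axis deg 76.9
6903 px [282.9 166.7] world [586.2 272.7] size [62.  89.2] long axis deg 64.6
869 px [149.  235.5] world [441.5 278.9] size [28.4 51.6] long axis deg 151.0
```

View pics/w19.png

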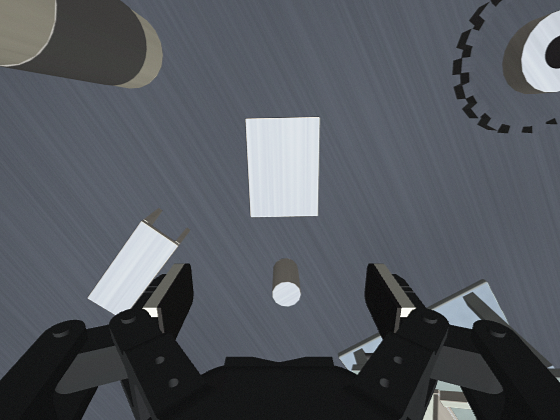

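View pics/w18z.png

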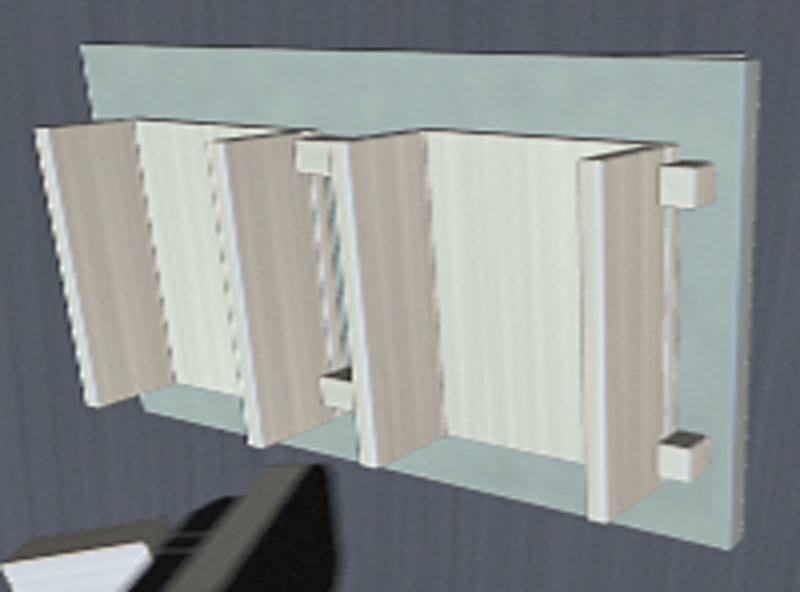

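```bash
python3 - <<'E'
from h import *
import pickle
c=pickle.load(open('w18.pkl','rb'));b=np.load('bed.npz')
for n,(u,v) in dict(a1t=(36,129),a1b=(88,406),a2t=(212,143),a2b=(250,445),b1t=(331,142),b1b=(363,466),b2t=(581,159),b2b=(590,520)).items():
    X=on_plane(c,u/4+120-.4,v/3.2+115-.4,b['o']+b['R'][:,2]*30,b['R'][:,2]);print(n,(b['R'].T@(X-b['o'])).round(1))
im=cv2.imread('pics/w19.png');c=cam('wrist')
m=(im.min(axis=2)>200).astype(np.uint8);n,l,s,ce=cv2.connectedComponentsWithStats(m,connectivity=4)
i=l[166,283];cs,_=cv2.findContours((l==i).astype(np.uint8),0,2);q=cv2.approxPolyDP(cs[0],6,True)[:,0]
W=np.array([on_z(c,u,v,30)[:2] for u,v in q]);print(q.tolist(),W.round(1).tolist(),W.mean(0))
for k in range(4):
    d=W[(k+1)%4]-W[k];print(np.linalg.norm(d).round(1),np.degrees(np.arctan2(d[1],d[0])).round(1))
E
```

```text
a1t [-75.1  42.4  30. ]
a1b [-75.6 -46.7  30. ]
a2t [-15.7  42.2  30. ]
a2b [-16.9 -46.6  30. ]
b1t [18.5 44.8 30. ]
b1b [ 18.4 -44.6  30. ]
b2t [77.2 45.  30. ]
b2b [ 77.6 -44.5  30. ]
[[318, 117], [246, 119], [251, 216], [317, 215]] [[635.2, 296.7], [580.2, 325.3], [539.0, 247.3], [594.3, 217.7]] [587.19107927 271.74896009]
61.9 152.5
88.2 -117.8
62.7 -28.1
88.9 62.7
```

```bash
python3 - <<'E'
from h import *
plan(586.9,272,32,62.3)
E
```

```text
tcp [569.5 247.2 177.1] yaw 60.99 open 1.003 F [-0.3 -0.5 -0.7] t 27.12
turn units -0.163 | shift before-turn axes [1.013 0.114 4.834] | after-turn axes [1.01  0.137 4.834]
```

{"method": "carry_out", "body": {"rows": "1 0 0 0 -0.16;1 0.5 0.07 0.5 0;1 0.5 0.07 0.5 0;1 0 0 0.8 0;1 0 0 0.8 0;1 0 0 0.7 0;1 0 0 0.4 0;1 0 0 0 0"}}

```text
clock: 28.12
eef_pos: [587.7, 271.5, 66.1]
tcp_rot: [-3.141, 0.001, 1.084]
contact_force: [0.2, -0.9, 0.7]
opening: 1.001
```

```bash
python3 - <<'E'
from h import *
plan(586.9,272,32,62.3)
cv2.imwrite('pics/w20.png',r.grab_frame('wrist'))
E
```

```text
tcp [587.7 271.5  66.1] yaw 62.14 open 1.001 F [ 0.2 -0.9  0.7] t 28.12
turn units -0.021 | shift before-turn axes [ 0.003 -0.03   1.138] | after-turn axes [ 0.003 -0.03   1.138]
```

View pics/w20.png

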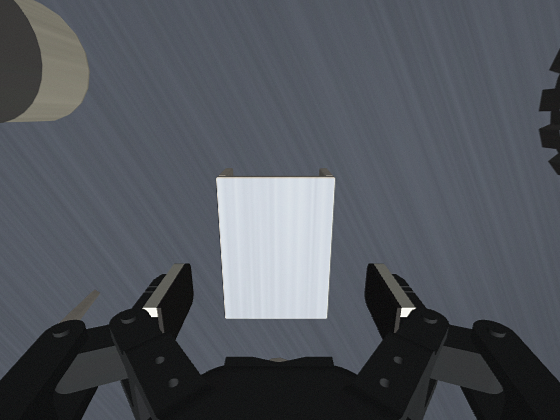

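{"method": "carry_out", "body": {"rows": "1 0 -0.03 0.5 0;1 0 0 0.4 0;1 0 0 0.24 0;0.9 0 0 0 0;0.7 0 0 0 0;0.5 0 0 0 0;0.5 0 0 0 0;0.5 0 0 -0.3 0;0.5 0 0 -0.4 0;0.5 0 0 0 0", "newtons": 60}}

```text
clock: 29.42
eef_pos: [588.1, 272.4, 55.4]
tcp_rot: [3.14, -0.002, 1.084]
contact_force: [-0.3, 0.5, -2.9]
opening: 0.729
```

```bash
python3 - <<'E'
from h import *
plan(586.9,272,32,62.3)
cv2.imwrite('pics/w21.png',r.grab_frame('wrist'))
E
```

```text
tcp [588.1 272.4  55.4] yaw 62.14 open 0.729 F [-0.3  0.5 -2.9] t 29.43
turn units -0.021 | shift before-turn axes [-0.033 -0.03   0.782] | after-turn axes [-0.033 -0.03   0.782]
```

View pics/w21.png

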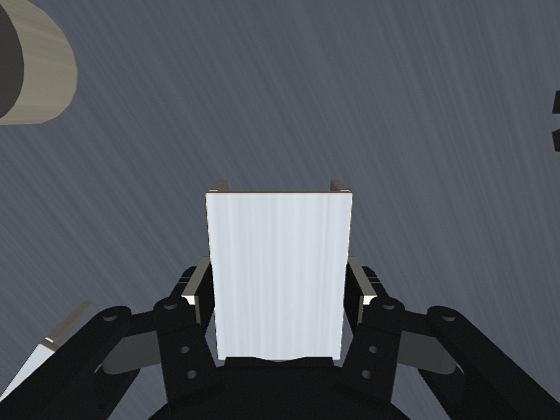

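```bash
python3 - <<'E'
from h import *
c=cam('wrist');K,p,R=c;d=297.74*64/145.5
s=r.sense()
X=p+R@np.array([(278.8-K[0,2])/K[0,0]*d,-(192-K[1,2])/K[0,0]*d,-d])
T=Ro.from_euler('xyz',s['tcp_rot']).as_matrix();print(T.T@(X-s['eef_pos']))
X2=p+R@np.array([(278.8-K[0,2])/K[0,0]*d,-(192-K[1,2])/K[0,0]*d,-d])
e=bedpt(34,0,5);print('edge',e)
tgt=e-32*HX;print(tgt)
path(tgt[0],tgt[1],215,94.61,11,0.5)
E
```

```text
[44.36866506 -0.35657987  6.34943176]
edge [658.79774249 -13.54605276 106.33012702]
[626.90126678 -16.11798536 106.33012702]
tcp [587.8 272.3  54.8] yaw 62.13 open 0.729 F [ 0.4  0.4 -2.7] t 29.48
0.5 -0.72 0.51 -0.49 -0.37;0.5 -0.74 0.48 -0.49 -0.37;0.5 -0.77 0.44 -0.49 -0.37;0.5 -0.79 0.40 -0.49 -0.37;0.5 -0.81 0.36 -0.49 -0.37;0.5 -0.82 0.31 -0.49 -0.37;0.5 -0.84 0.27 -0.49 -0.37;0.5 -0.85 0.23 -0.49 -0.37;0.5 -0.86 0.18 -0.49 -0.37;0.5 -0.87 0.14 -0.49 -0.37;0.5 -0.88 0.09 -0.49 -0.37
```

{"method": "carry_out", "body": {"rows": "0.5 0 0 -0.9 0;0.5 0 0 -1 0;0.5 -0.72 0.51 -0.7 -0.37;0.5 -0.74 0.48 -0.7 -0.37;0.5 -0.77 0.44 -0.7 -0.37;0.5 -0.79 0.4 -0.7 -0.37;0.5 -0.81 0.36 -0.6 -0.37;0.5 -0.82 0.31 0 -0.37;0.5 -0.84 0.27 0 -0.37;0.5 -0.85 0.23 0 -0.37;0.5 -0.86 0.18 0 -0.37;0.5 -0.87 0.14 0 -0.37"}}

```text
clock: 30.98
eef_pos: [622.9, 9.0, 212.6]
tcp_rot: [-3.141, 0.0, 1.603]
contact_force: [1.2, -0.2, -3.1]
opening: 0.73
```

{"method": "carry_out", "body": {"rows": "0.5 -0.88 0.09 0 -0.37;0.5 0 0 0 0"}}

```text
clock: 31.22
eef_pos: [626.5, -18.0, 212.6]
tcp_rot: [-3.141, 0.0, 1.651]
contact_force: [-0.3, 0.4, -3.0]
opening: 0.731
```

```bash
python3 - <<'E'
from h import *
plan(626.9,-16.1,106.3+36+30,94.61)
cv2.imwrite('pics/w22.png',r.grab_frame('wrist'))
E
```

```text
tcp [626.5 -18.  212.6] yaw 94.6 open 0.731 F [-0.3  0.4 -3. ] t 31.23
turn units -0.001 | shift before-turn axes [0.064 0.018 1.344] | after-turn axes [0.064 0.018 1.344]
```

View pics/w22.png

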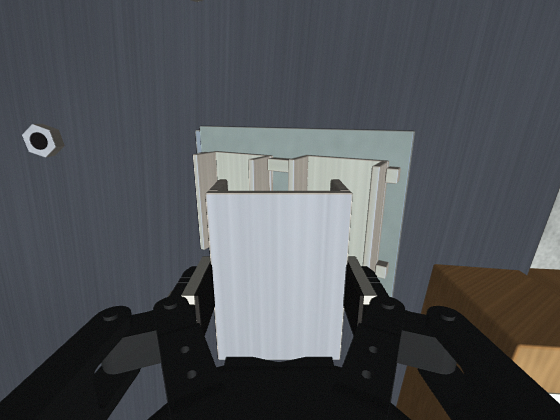

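{"method": "carry_out", "body": {"rows": "0.5 0.06 0.02 0.4 0;0.5 0 0 0.6 0;0.5 0 0 0.5 0;0.5 0 0 0.4 0;0.5 0 0 0.2 0;0.5 0 0 0 0"}}

```text
clock: 32.02
eef_pos: [627.0, -14.6, 149.6]
tcp_rot: [-3.141, -0.0, 1.653]
contact_force: [-0.5, 0.2, -2.7]
opening: 0.73
```

```bash
python3 - <<'E'
from h import *
plan(626.9,-16.1,106.3+36,94.61)
cv2.imwrite('pics/w23.png',r.grab_frame('wrist'))
cv2.imwrite('pics/s23.png',cv2.resize(r.grab_frame('scene')[170:300,200:400],None,fx=4,fy=4))
E
```

```text
tcp [627.  -14.6 149.6] yaw 94.69 open 0.73 F [-0.5  0.2 -2.7] t 32.02
turn units 0.011 | shift before-turn axes [-0.05  -0.009  0.244] | after-turn axes [-0.05  -0.009  0.244]
```

View pics/w23.png

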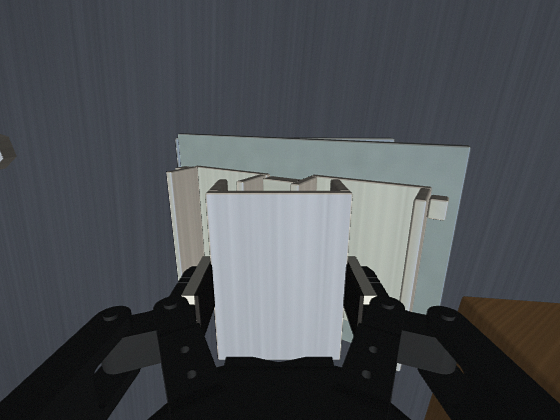

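View pics/s23.png

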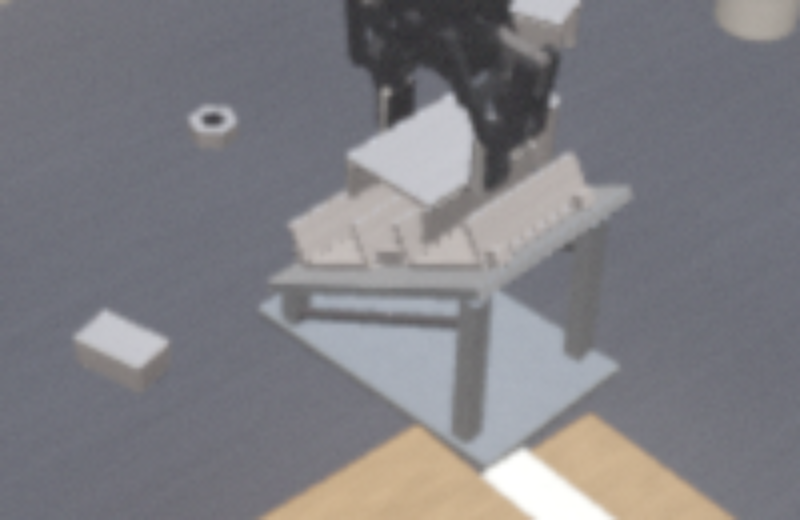

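{"method": "carry_out", "body": {"rows": "0.5 -0.03 0 0.1 0;0.5 0 0 0.08 0;0.5 0 0 0.04 0;0.5 0 0 0 0"}}

```text
clock: 32.62
eef_pos: [627.2, -15.5, 143.4]
tcp_rot: [-3.141, -0.0, 1.653]
contact_force: [0.3, 0.1, -3.7]
opening: 0.735
```

{"method": "carry_out", "body": {"rows": "0.5 0 0 0.05 0;0.5 0 0 0 0"}}

```text
clock: 32.88
eef_pos: [627.2, -15.5, 141.9]
tcp_rot: [-3.141, -0.0, 1.653]
contact_force: [0.5, -0.3, -3.7]
opening: 0.73
```

{"method": "carry_out", "body": {"rows": "0.5 0 0 0.04 0;0.5 0 0 0 0"}}

```text
clock: 33.12
eef_pos: [627.2, -15.5, 140.7]
tcp_rot: [-3.141, 0.0, 1.653]
contact_force: [0.2, 0.9, -3.9]
opening: 0.727
```

{"method": "carry_out", "body": {"rows": "0.5 0 0 0.04 0;0.5 0 0 0 0"}}

```text
clock: 33.38
eef_pos: [627.4, -15.5, 140.1]
tcp_rot: [3.141, 0.0, 1.653]
contact_force: [-1.6, 0.3, 2.5]
opening: 0.727
```

{"method": "carry_out", "body": {"rows": "0.5 0 0 0.04 0;0.5 0 0 0 0"}}

```text
clock: 33.62
eef_pos: [627.5, -15.5, 139.9]
tcp_rot: [3.141, 0.0, 1.653]
contact_force: [-6.8, 0.2, 12.7]
opening: 0.732
```

{"method": "carry_out", "body": {"rows": "0.5 0 0 0 0;0.5 0 -0.02 0.03 0;0.5 0 -0.02 0.03 0;0.5 0 0 0 0", "newtons": 20}}

```text
clock: 34.12
eef_pos: [627.4, -15.5, 139.6]
tcp_rot: [3.138, 0.0, 1.653]
contact_force: [-7.6, 0.7, 21.8]
opening: 0.731
```

```bash
python3 - <<'E'
from h import *
plan(626.9,-16.1,106.3+36,94.61)
cv2.imwrite('pics/w24.png',r.grab_frame('wrist'))
E
```

```text
tcp [627.4 -15.5 139.6] yaw 94.69 open 0.731 F [-7.6  0.7 21.8] t 34.12
turn units 0.01 | shift before-turn axes [-0.018 -0.018 -0.09 ] | after-turn axes [-0.018 -0.018 -0.09 ]
```

View pics/w24.png

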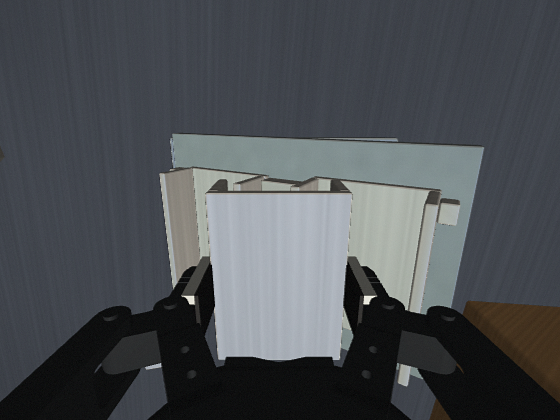

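{"method": "carry_out", "body": {"rows": "0.72 0 0 -0.06 0;0.73 0 0 0 0;0.74 0 0 0 0;0.75 0 -0.02 0 0;0.75 0 0 0 0"}}

```text
clock: 34.8
eef_pos: [625.4, -15.7, 138.2]
tcp_rot: [-3.142, 0.0, 1.653]
contact_force: [0.2, -0.6, 1.2]
opening: 0.747
```

```bash
python3 - <<'E'
from h import *
plan(626.9,-16.1,106.3+36,94.61)
cv2.imwrite('pics/w25.png',r.grab_frame('wrist'))
E
```

```text
tcp [625.4 -15.7 138.2] yaw 94.69 open 0.747 F [ 0.2 -0.6  1.2] t 34.8
turn units 0.011 | shift before-turn axes [-0.017  0.047 -0.137] | after-turn axes [-0.017  0.047 -0.137]
```

View pics/w25.png

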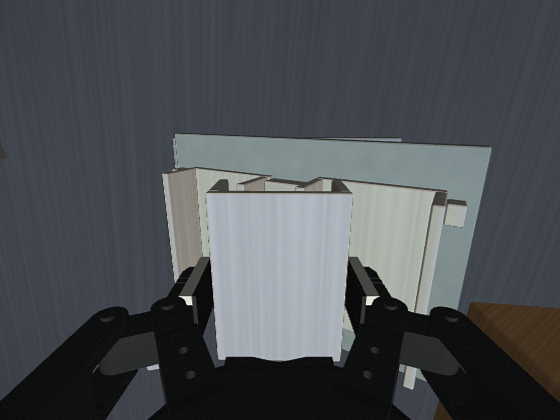

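{"method": "carry_out", "body": {"rows": "0.755 0 -0.01 0 0;0.76 0 -0.01 0 0;0.765 0 -0.01 0 0;0.765 0 0 0 0"}}

```text
clock: 35.35
eef_pos: [624.2, -15.7, 138.2]
tcp_rot: [-3.141, -0.0, 1.653]
contact_force: [-2.7, -0.8, -0.5]
opening: 0.766
```

```bash
python3 - <<'E'
from h import *
plan(626.9,-16.1,106.3+36,94.61)
cv2.imwrite('pics/w26.png',r.grab_frame('wrist'))
E
```

```text
tcp [624.2 -15.7 138.2] yaw 94.7 open 0.766 F [-2.7 -0.8 -0.5] t 35.35
turn units 0.011 | shift before-turn axes [-0.019  0.089 -0.138] | after-turn axes [-0.019  0.089 -0.138]
```

View pics/w26.png

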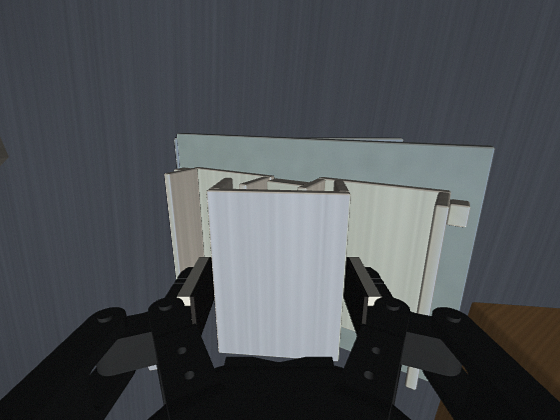

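{"method": "carry_out", "body": {"rows": "0.77 0 -0.01 0 0;0.775 0 -0.01 0 0;0.775 0 0 0 0"}}

```text
clock: 35.78
eef_pos: [624.0, -15.7, 138.4]
tcp_rot: [3.142, -0.0, 1.653]
contact_force: [-1.8, 0.5, -0.5]
opening: 0.774
```

```bash
python3 - <<'E'
from h import *
plan(626.9,-16.1,106.3+36,94.61)
cv2.imwrite('pics/w27.png',r.grab_frame('wrist'))
E
```

```text
tcp [624.  -15.7 138.4] yaw 94.7 open 0.774 F [-1.8  0.5 -0.5] t 35.77
turn units 0.011 | shift before-turn axes [-0.02   0.096 -0.13 ] | after-turn axes [-0.02   0.096 -0.13 ]
```

View pics/w27.png

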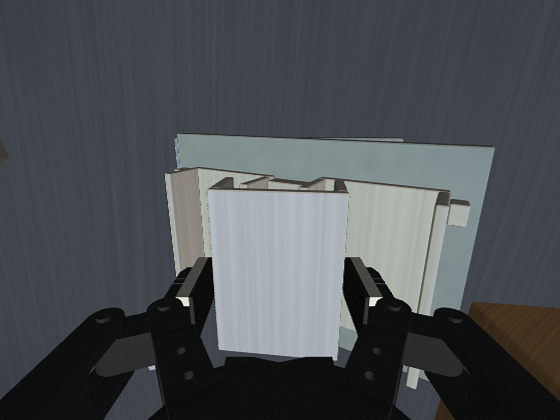

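{"method": "carry_out", "body": {"rows": "0.78 0 -0.02 0 0;0.785 0 -0.02 0 0;0.785 0 0 0 0"}}

```text
clock: 36.2
eef_pos: [623.3, -15.8, 138.7]
tcp_rot: [3.14, 0.0, 1.653]
contact_force: [-1.0, -0.2, -0.5]
opening: 0.785
```

```bash
python3 - <<'E'
from h import *
plan(626.9,-16.1,106.3+36,94.61)
cv2.imwrite('pics/w28.png',r.grab_frame('wrist'))
E
```

```text
tcp [623.3 -15.8 138.7] yaw 94.69 open 0.785 F [-1.  -0.2 -0.5] t 36.2
turn units 0.011 | shift before-turn axes [-0.018  0.119 -0.12 ] | after-turn axes [-0.018  0.119 -0.12 ]
```

View pics/w28.png

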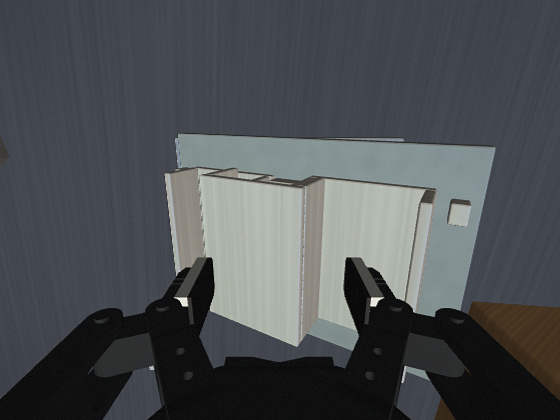

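{"method": "carry_out", "body": {"rows": "0.82 0 0 -0.3 0;0.85 0 0 -0.7 0;0.85 0 0 -1 0;0.85 0 0 -0.8 0;0.85 0 0 0 0"}}

```text
clock: 36.88
eef_pos: [624.2, -15.9, 225.1]
tcp_rot: [3.137, 0.0, 1.653]
contact_force: [0.0, 0.3, -0.3]
opening: 0.849
```

```bash
python3 - <<'E'
from h import *
import pickle
plan(626.9,-16.1,106.3+36,94.61)
c=cam('wrist');pickle.dump(c,open('w29.pkl','wb'));im=r.grab_frame('wrist');cv2.imwrite('pics/w29.png',im)
cv2.imwrite('pics/w29z.png',cv2.resize(im[115:300,180:440],None,fx=3,fy=3,interpolation=cv2.INTER_CUBIC))
cv2.imwrite('pics/s29.png',cv2.resize(r.grab_frame('scene')[170:300,200:400],None,fx=4,fy=4))
E
```

```text
tcp [624.2 -15.9 225.1] yaw 94.7 open 0.849 F [ 0.   0.3 -0.3] t 36.88
turn units 0.011 | shift before-turn axes [-0.013  0.076  2.759] | after-turn axes [-0.013  0.076  2.759]
```

View pics/w29z.png

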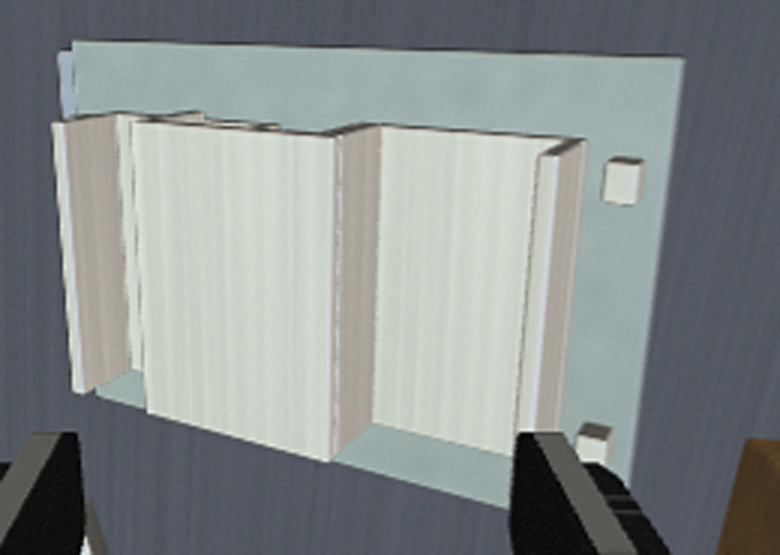

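View pics/s29.png

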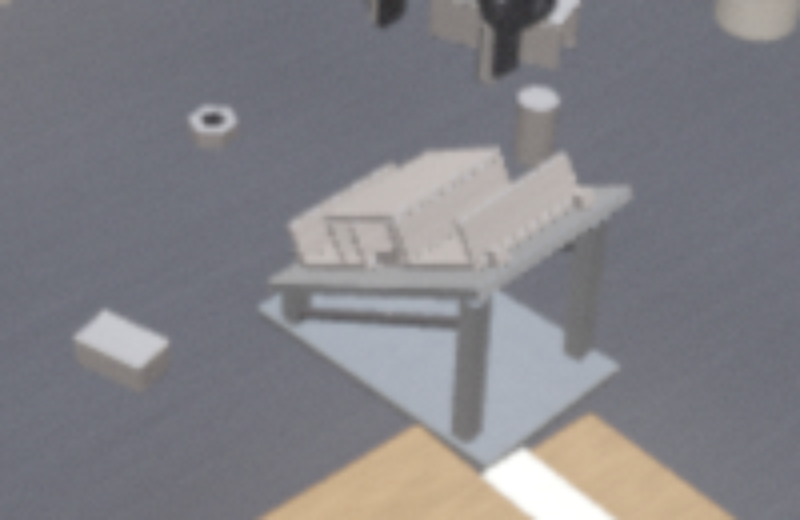

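```bash
python3 - <<'E'
from h import *
import pickle
c=pickle.load(open('w29.pkl','rb'));b=np.load('bed.npz');n=b['R'][:,2]
def at(u,v,z):
    X=on_plane(c,u/3+180-.33,v/3+115-.33,b['o']+n*z,n);return (b['R'].T@(X-b['o'])).round(1)
for k,(u,v) in dict(C_tl=(133,122),C_tr=(335,136),C_br=(330,461),C_bl=(147,412)).items(): print(k,at(u,v,35),at(u,v,30))
for k,(u,v) in dict(a1t=(53,123),a1b=(73,391),b2t=(541,153),b2out=(560,154)).items(): print(k,at(u,v,30))
for k,(u,v) in dict(bweb=(583,140),lugU=(605,159),lugbase=(603,203),bbot=(373,423)).items(): print(k,at(u,v,0),at(u,v,10))
E
```

```text
C_tl [-41.3  45.3  35. ] [-45.5  44.5  30. ]
C_tr [22. 46. 35.] [19.4 45.2 30. ]
C_br [ 21.9 -43.2  35. ] [ 19.3 -46.3  30. ]
C_bl [-41.9 -43.6  35. ] [-46.1 -46.7  30. ]
a1t [-76.6  42.2  30. ]
a1b [-77.3 -46.5  30. ]
b2t [71.3 45.1 30. ]
b2out [75.5 45.2 30. ]
bweb [73.9 44.4 -0. ] [76.  45.8 10. ]
lugU [79.7 40.1 -0. ] [81.5 41.7 10. ]
lugbase [80.3 29.  -0. ] [82.2 31.1 10. ]
bbot [ 18.7 -47.5   0. ] [ 23.2 -42.1  10. ]
```

{"method": "carry_out", "body": {"rows": "0.85 0 0 -1 0;0.85 0 0 -0.5 0;0.85 0 0 0 0;0.85 0 0 0 0"}}

```text
clock: 37.48
eef_pos: [622.2, -15.9, 266.2]
tcp_rot: [-3.14, -0.0, 1.653]
contact_force: [-0.6, -0.3, 0.1]
opening: 0.85
```

```bash
python3 - <<'E'
from h import *
a=r.grab_frame('scene');b=r.grab_frame('scene');s0=cv2.imread('pics/scene0.png')
cv2.imwrite('pics/send.png',a)
print('jig change between frames',np.abs(a[170:300,200:400].astype(int)-b[170:300,200:400]).mean())
old=cv2.resize(s0[170:300,200:400],None,fx=4,fy=4)
p=cv2.imread('pics/s29.png');q=cv2.resize(a[170:300,200:400],None,fx=4,fy=4)
print(np.abs(p[200:400,280:620].astype(int)-q[200:400,280:620]).mean())
E
```

```text
jig change between frames 1.5103461538461538
0.9833725490196078
```

View pics/send.png

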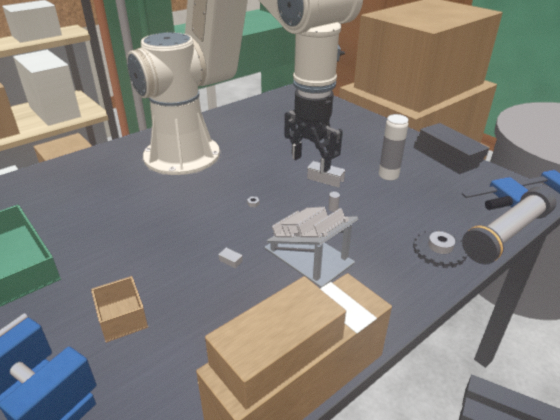

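```bash
python3 -c "
from rig import r
print(r.sign_off())"
```

```text
the job is handed in; nothing more can be done
None
```

I packed the three channels in the jig and handed the job in at about 38 s of the 69 s allowed. By my last measurements every condition is met, though the locking channel has only about 2 mm to spare up the slope.

**How it was done:** The tool stays vertical, so I gripped each open-up channel by one flange. I set its upslope edge on the bed and opened the jaws slowly until it lay flat in its bay. The locking channel was gripped across its width, stood with its upslope flange in the upper trough, and released in small steps. It tipped the last part on its own, with that flange still in the trough, and slid down about 10 mm, taking the upper channel with it to the middle lugs.

**Last checks, from the wrist camera in the bed frame:**

| Channel | x (mm) | Allowed x (mm) | y (mm) |
|---|---|---|---|
| Lower | -45 | -54 to -40 | -2 |
| Upper | +44 | 40 to 54 | about 0 |
| Locking | -9.8 | -12 to 12 | +1 |

- **Locking channel:** its web top measured about 35 mm above the bed, as it should with the flanges on the trough floors. It rests against the upper channel's lower flange, which puts it at -10 mm by geometry, so it is seated but off-centre.
- **At rest:** scene pictures taken 0.6 s apart showed no movement in the jig.
- **Other things on the bench:** by eye, the scene picture shows them where they started. I did not measure their shifts.
- **Robot:** the gripper was well above the jig, touching nothing, at hand-in.

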